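# Lay out the size samples at the potato grading table

### The arm

A 6-joint arm with a two-finger parallel gripper is mounted at the origin on the work surface. World frame = base frame: x ahead of the robot, y to its left, z up, the work surface at z = 0. Lengths are in m, angles in degrees, forces in N, time in s.
With the tool pointing down it reaches from about 0.35 to 0.875 m from the base axis. Payload 4.2 kg.
Tool frame: the origin (TCP) lies on the centre line of the jaws, within the pads' length; the fingertips stand 14 mm ahead of it and the grasp point (between the pads) lies 5 mm behind it (arm.tips_ahead is the distance from the TCP to the fingertips, in m); z points along the fingers, x is the direction in which the jaws open and shut, and the axes are right-handed (so a half turn about z gives the same grasp; the last joint's range is limited). The gripper opens to 87 mm and grips with 3 to 60 N. Pads are 19 mm wide; open, the fingers measure 117 mm over their backs; the gripper's body (75 mm by 190 mm) begins 51 mm behind the grasp point.
Start: joints at [-49.469, 22.042, 0.453, 0, -68.411, -14.817], TCP at [0.271, -0.563, 0.237] pointing down, gripper open.
Joint ranges: [-179.83, 179.83], [-69.29, 118.12], [-61.27, 80.66], [-181.25, 117.63], [-171.15, -9.14], [-177.46, 177.46]. Speed limits (degrees/s): [159.86, 159.86, 180, 180, 180, 180].

### API

Orientations are given as a 3x3 rotation matrix whose columns are the frame's x, y, z axes.
In Python, from station import arm gives the robot as it stands. The module is installed in compiled form; this text tells all that it offers.
- The arm moves only by the tool drive_tool, never from a script. Its argument "rows" is a list of rows, each a list of 3 entries, a list of its own where there are three numbers: the shift along the tool's x, y, z in m, then the turn, a rotation vector about the tool's x, y, z in degrees, then the closure, from 0 (fully open) to 1 (shut). In form: [[[dx, dy, dz], [ax, ay, az], fingers], ...]. A call has 1 to 20 rows; each row shifts and turns the pose as measured when the row begins, along the tool's axes as they then stand; what a row does not reach is not made up. A row lasts 1/8 s, in which the tool goes at most 62.5 mm and 10.7 degrees, less where a joint would pass 70% of its speed; a pose out of reach is approached as far as the arm can. A call with a gripper value outside its range is refused whole. The fingers move at their own pace and stop on an object; "newtons" is the grip in N (left out, the last holds). Time passes only in rows, so rows that do not move let the fingers close. It gives the time, the measured TCP pose, the force and the opening at its end, in the units of the state.
- arm.get_obs(): the state, without advancing time (a new reading comes with each control period).
- arm.snapshot(name): name is "scene" or "top" or "wrist"; returns a dict with "img" (480x640x3 uint8, red, green, blue), "fov_y" (degrees; the focal length in pixels is half the picture's height over the tangent of half this angle, whatever the lens; pixels are square), "cx", "cy" (the principal point, pixels), "T" (4x4, takes a point from camera to world coordinates); the wrist camera has in their place "hand_eye" (4x4, takes a point from camera to tool coordinates, whose origin is the TCP and whose axes are the tool frame's). Camera axes: x right, y up, looking along -z (the intrinsics and any distortion apply to the point x, -y, -z); pixel columns grow to the right and rows downward; lengths in m; the calibration is good to about 2 mm. A picture is of the moment at which its call begins: read the wrist's pose just before it. There is no depth.
- arm.hand_in(): hands the job in, once; it reports no verdict.
The state is a dict: "time_s": time; "joint_positions": joint angles; "joint_vel": joint speeds; "joint_efforts": joint torques, N m; "tool_pos": TCP position; "ee_rot": TCP orientation; "force": force on the tool from outside, world axes, zero at the start; "torque": the same for the moment, N m; "width": opening from 0.0 (shut) to 1.0 (fully open).
Only numpy, scipy, OpenCV 4.12 (cv2) and the standard library are available. Lean on these libraries where they do the work, as an engineer would, in place of code of your own. Each camera call takes 0.05 s, during which the arm holds its last target.

### The job

Lay out the grading samples: put each of the four loose potatoes on the sample board whose black pad matches it in shape and size, resting on its flat underside, centred on the pad and the long ones lengthwise along it. Set them down gently, never dropping or throwing them, and leave the mug and the brush alone.

Things in the scene. Friction and masses are not known exactly. Their poses are not given: they have to be found in the camera images.
- potato_small: small round potato, yellow skin, firm and rigid, loose, 38 mm across, 32 mm high, lying on the table on a small flat; origin at the centre of that flat underside, z up through the potato. It is widest 15 mm above the underside; round, so it may be gripped across any diameter.
- potato_large: large round potato, yellow skin, firm and rigid, loose, 58 mm across, 48 mm high, lying on the table on a small flat; origin at the centre of that flat underside, z up through the potato. It is widest 22 mm above the underside; round, so it may be gripped across any diameter.
- potato_finger: long slim (fingerling) potato, yellow skin, firm and rigid, loose, 80 mm long (its x axis) and 34 mm wide (its y axis), 30 mm high, lying on the table on a small flat; origin at the centre of that flat underside, z up through the potato. It is widest 14 mm above the underside, so grip it there across its width (along its y).
- potato_oval: big broad oval potato, yellow skin, firm and rigid, loose, 86 mm long (its x axis) and 56 mm wide (its y axis), 46 mm high, lying on the table on a small flat; origin at the centre of that flat underside, z up through the potato. It is widest 21 mm above the underside, so grip it there across its width (along its y).
- board_small: low plywood sample board for the small round potato, fixed to the table, 66 x 66 mm (x, y) and 7 mm thick, with a round pad 50 mm across of black rubber let in flush at its middle: the outline of that potato with 6 mm to spare all round. Origin at the centre of the board's underside, z up; the potato's underside ends 7 mm above it.
- board_large: low plywood sample board for the large round potato, fixed to the table, 86 x 86 mm (x, y) and 7 mm thick, with a round pad 70 mm across of black rubber let in flush at its middle: the outline of that potato with 6 mm to spare all round. Origin at the centre of the board's underside, z up; the potato's underside ends 7 mm above it.
- board_finger: low plywood sample board for the long slim (fingerling) potato, fixed to the table, 108 x 62 mm (x, y) and 7 mm thick, with an oval pad 92 mm long (x axis) and 46 mm wide (y axis) of black rubber let in flush at its middle: the outline of that potato with 6 mm to spare all round. Origin at the centre of the board's underside, z up; the potato's underside ends 7 mm above it. The potato lies lengthwise along x; either end may point either way.
- board_oval: low plywood sample board for the big broad oval potato, fixed to the table, 114 x 84 mm (x, y) and 7 mm thick, with an oval pad 98 mm long (x axis) and 68 mm wide (y axis) of black rubber let in flush at its middle: the outline of that potato with 6 mm to spare all round. Origin at the centre of the board's underside, z up; the potato's underside ends 7 mm above it. The potato lies lengthwise along x; either end may point either way.
- mug: white ceramic mug, 76 mm across, 85 mm high, with a handle, standing on the table loose, to the right of the work; origin at the centre of its underside. A bystander: leave it alone.
- brush: wooden scrubbing brush, 130 x 50 mm (x, y), 42 mm high, loose, lying bristles down on the left of the work; origin at the centre of its underside. A bystander: leave it alone. Further out, past it, stands a crate of potatoes and on the far right a bench scale; both are fixed, under 140 mm high and more than 40 cm to the side of the robot's centre line.

How it is judged:
By the outcome, as a careful person would: the job done as asked, in the order asked, and still so for the second after the job is handed in, with the robot touching nothing.
It also fails if it takes over 106 s, if anything falls off the work surface, if the arm or the gripper's body presses on something with over 40 N, if the wrist force passes 120 N, or if a joint passes its speed limit or range.

## Working session

There is one attempt and no reset: what is moved stays moved. The work goes in short steps, Python scripts to look and compute and a tool call to move; the robot and the scene stay as the last step left them, time stands still between calls to the robot, and variables do not carry over. Pictures are saved under pics/ and viewed, and the job is handed in when it is done.

Besides the shell and the picture viewer there is one more tool, called as a command line: name --argument value ..., lists and objects as JSON in quotes. drive_tool: Moves the arm, as the interface text tells. Its arguments: {"type":"object","properties":{"rows":{"type":"array","items":{"type":"array"}},"newtons":{"type":"number"}},"required":["rows"]}

```bash
mkdir -p pics; python3 - <<'E'
from station import arm
import cv2,numpy as np
for n in ["scene","top"]:
    s=arm.snapshot(n); cv2.imwrite(f"pics/{n}0.png",s["img"][:,:,::-1]); print(n,{k:np.round(v,4).tolist() if not isinstance(v,str) else v for k,v in s.items() if k!="img"})
s=arm.snapshot("wrist");print({k:np.round(v,4).tolist() if not isinstance(v,str) else v for k,v in s.items() if k!="img"})
print(arm.get_obs(),arm.tips_ahead)
E
```

```text
scene {'fov_y': 57.3343, 'cx': 324.9559, 'cy': 237.0967, 'T': [[-0.623, -0.6566, 0.4252, 0.947], [0.7822, -0.5278, 0.331, 0.3223], [0.0071, 0.5387, 0.8424, 0.8981], [0.0, 0.0, 0.0, 1.0]]}
top {'fov_y': 44.8541, 'cx': 313.955, 'cy': 247.3588, 'T': [[-0.0128, 0.9969, -0.078, 0.3969], [-0.9999, -0.0122, 0.0084, -0.0056], [0.0074, 0.0781, 0.9969, 1.3256], [0.0, 0.0, 0.0, 1.0]]}
{'fov_y': 67.5078, 'cx': 316.9799, 'cy': 244.4447, 'hand_eye': [[1.0, -0.0009, 0.0005, -0.0004], [-0.0008, -0.9684, -0.2495, -0.0673], [0.0007, 0.2495, -0.9684, -0.1488], [0.0, 0.0, 0.0, 1.0]]}
{'time_s': 0.15, 'joint_positions': array([-4.94701780e+01,  2.20807852e+01,  3.97490074e-01, -1.75535467e-02,
       -6.84079730e+01, -1.48160064e+01]), 'joint_vel': array([-0.06940063, -0.14634281,  0.17277419,  0.03921151, -0.01976062,
       -0.02260604]), 'joint_efforts': array([ 6.28204489e-04, -3.91053200e+01,  1.87586921e+01,  4.22229677e+00,
        1.23886799e-02, -1.36285407e-04]), 'tool_pos': array([ 0.2709952 , -0.56273745,  0.23571524]), 'ee_rot': array([[-4.33773902e-01,  9.01021382e-01, -8.18624751e-04],
       [ 9.01020311e-01,  4.33774655e-01,  1.39584175e-03],
       [ 1.61278193e-03, -1.32117805e-04, -9.99998691e-01]]), 'force': array([0.23039937, 0.17506977, 0.41318142]), 'torque': array([-0.02111524, -0.0274692 , -0.01276658]), 'width': 1.0009139157053522} 0.014
```

View pics/top0.png

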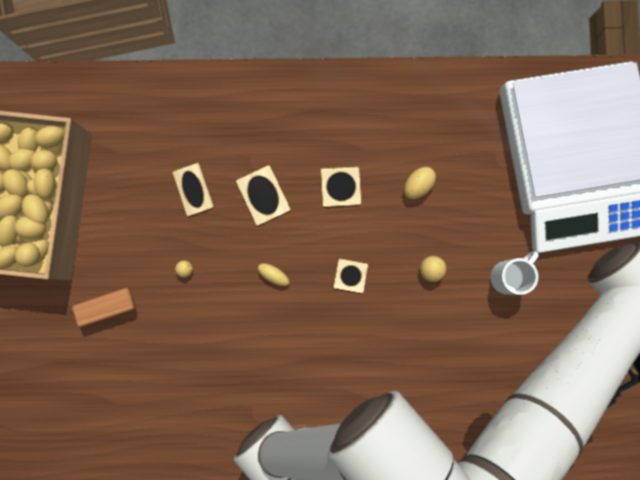

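View pics/scene0.png

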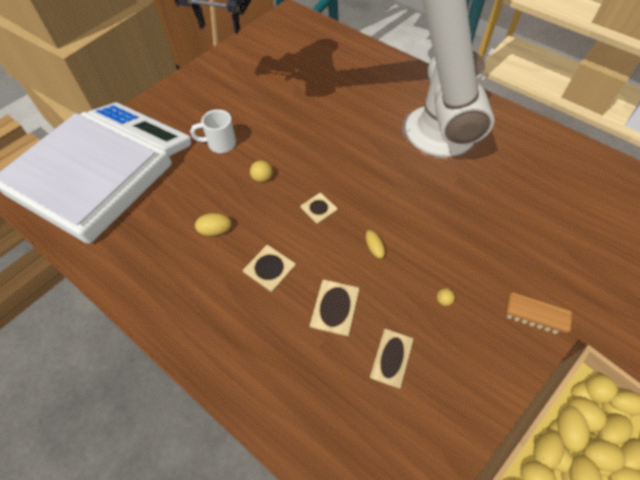

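The top view shows the boards at about (193,190) finger, (263,194) oval, (341,187) large and (351,275) small. The potatoes are at (184,269) small, (273,274) finger, (432,269) large and (420,183) oval. The mug is at (516,276) and the brush at (104,307). Next I'll segment these and compute positions.

```bash
cat > h.py <<'E'
from station import arm
import cv2,numpy as np
def snap(n):
    o=arm.get_obs(); s=arm.snapshot(n)
    if n=="wrist":
        W=np.eye(4);W[:3,:3]=o["ee_rot"];W[:3,3]=o["tool_pos"];s["T"]=W@s["hand_eye"]
    return s
def ray(s,u,v,z):
    f=240/np.tan(np.radians(s["fov_y"]/2));T=s["T"]
    d=T[:3,:3]@np.array([(u-s["cx"])/f,-(v-s["cy"])/f,-1]);o=T[:3,3]
    return (o+d*(z-o[2])/d[2])
def proj(s,p):
    f=240/np.tan(np.radians(s["fov_y"]/2));T=s["T"]
    c=T[:3,:3].T@(np.array(p)-T[:3,3]);return np.array([s["cx"]+f*c[0]/-c[2],s["cy"]+f*c[1]/c[2]])
def blobs(s,kind,amin,amax):
    h=cv2.cvtColor(s["img"],cv2.COLOR_RGB2HSV).astype(int);H,S,V=h[...,0],h[...,1],h[...,2]
    m=(V<75)&(S<90) if kind=="pad" else (H>=18)&(H<=32)&(S>105)&(V>90)
    m=cv2.morphologyEx(m.astype(np.uint8),cv2.MORPH_OPEN,np.ones((3,3)))
    cs,_=cv2.findContours(m,cv2.RETR_EXTERNAL,cv2.CHAIN_APPROX_NONE)
    out=[]
    for c in cs:
        a=cv2.contourArea(c)
        if amin<a<amax:
            M=cv2.moments(c);out.append((M["m10"]/M["m00"],M["m01"]/M["m00"],a,c))
    return out
def planar(s,c,z):
    P=np.array([ray(s,*p[0],z)[:2] for p in c])
    # area moments in world plane via cv2.moments in 0.1mm
    M=cv2.moments((P*1e4).astype(np.float32).reshape(-1,1,2))
    cx,cy=M["m10"]/M["m00"]/1e4,M["m01"]/M["m00"]/1e4
    C=np.array([[M["mu20"],M["mu11"]],[M["mu11"],M["mu02"]]])/M["m00"]/1e8
    w,V=np.linalg.eigh(C);ax=4*np.sqrt(w)  # full diameters
    return cx,cy,ax[1],ax[0],np.degrees(np.arctan2(V[1,1],V[0,1]))%180
def report(s,amin=60,amax=30000):
    for k,z in(("pad",.007),("pot",.018)):
        for u,v,a,c in blobs(s,k,amin,amax):
            r=planar(s,c,z)
            if r[2]<.12: print(k,"px %.0f %.0f"%(u,v),"xy %.4f %.4f len %.3f wid %.3f ang %.1f"%r)
E
python3 - <<'E'
from h import *
for n in["top","scene"]:
    print(n);report(snap(n))
E
```

```text
top
pad px 627 385 xy 0.1818 -0.7147 len 0.099 wid 0.020 ang 130.9
pad px 351 275 xy 0.4353 -0.0989 len 0.041 wid 0.040 ang 179.1
pad px 603 265 xy 0.4513 -0.6757 len 0.109 wid 0.031 ang 139.5
pad px 263 195 xy 0.6221 0.0992 len 0.088 wid 0.058 ang 23.6
pad px 341 186 xy 0.6405 -0.0799 len 0.061 wid 0.060 ang 3.9
pad px 192 189 xy 0.6376 0.2600 len 0.082 wid 0.037 ang 18.5
pot px 273 274 xy 0.4398 0.0764 len 0.078 wid 0.034 ang 58.7
pot px 183 268 xy 0.4552 0.2773 len 0.038 wid 0.036 ang 12.2
pot px 433 268 xy 0.4486 -0.2837 len 0.058 wid 0.057 ang 119.5
pot px 419 183 xy 0.6445 -0.2589 len 0.086 wid 0.054 ang 135.7
scene
pad px 392 357 xy 0.6394 0.2615 len 0.079 wid 0.033 ang 19.2
pad px 334 306 xy 0.6241 0.1000 len 0.083 wid 0.052 ang 26.3
pad px 269 267 xy 0.6417 -0.0789 len 0.058 wid 0.056 ang 137.7
pad px 318 207 xy 0.4372 -0.0974 len 0.036 wid 0.033 ang 125.5
pad px 236 6 xy -0.0785 -0.8970 len 0.095 wid 0.065 ang 38.2
pot px 445 297 xy 0.4585 0.2792 len 0.042 wid 0.037 ang 8.8
pot px 375 244 xy 0.4437 0.0791 len 0.082 wid 0.036 ang 56.4
pot px 212 224 xy 0.6440 -0.2597 len 0.087 wid 0.066 ang 126.4
pot px 261 171 xy 0.4465 -0.2851 len 0.075 wid 0.058 ang 53.0
```

```bash
cat > go.py <<'E'
# usage: go.py x y z yaw ; prints tool-frame shift and turn needed
import sys
from h import *
from scipy.spatial.transform import Rotation as Ro
a=[float(t) for t in sys.argv[1:]]
o=arm.get_obs();R=o["ee_rot"];p=o["tool_pos"]
yaw=np.degrees(np.arctan2(R[1,0],R[0,0]))
t=a[3]+180*round((yaw-a[3])/180) if len(a)>3 else yaw
c,s=np.cos(np.radians(t)),np.sin(np.radians(t))
G=np.array([[c,s,0],[s,-c,0],[0,0,-1]])
print("t",o["time_s"],"pos",p.round(4),"yaw %.2f"%yaw,"w",round(o["width"],3),"F",o["force"].round(1),"j",o["joint_positions"].round(0))
print("shift mm",(R.T@(np.array(a[:3])-p)*1e3).round(1),"turn",Ro.from_matrix(R.T@G).as_rotvec(degrees=True).round(1), "shift in final frame",(G.T@(np.array(a[:3])-p)*1e3).round(1))
E
python3 go.py 0.50 -0.19 0.24 115.7
```

```text
t 0.25 pos [ 0.2711 -0.5629  0.236 ] yaw 115.71 w 1.0 F [0.7 0.5 0.6] j [-49.  22.   0.  -0. -68. -15.]
shift mm [236.6 368.   -3.8] turn [-0.  -0.1  0. ] shift in final frame [236.7 368.   -4. ]
```

drive_tool --rows '[[[0.026, 0.041, 0], [0, 0, 0], 0], [[0.026, 0.041, 0], [0, 0, 0], 0], [[0.026, 0.041, 0], [0, 0, 0], 0], [[0.026, 0.041, 0], [0, 0, 0], 0], [[0.026, 0.041, 0], [0, 0, 0], 0], [[0.026, 0.041, 0], [0, 0, 0], 0], [[0.026, 0.041, 0], [0, 0, 0], 0], [[0.026, 0.041, 0], [0, 0, 0], 0], [[0.026, 0.041, 0], [0, 0, 0], 0], [[0, 0, 0], [0, 0, 0], 0], [[0, 0, 0], [0, 0, 0], 0]]'

```text
time_s: 1.62
tool_pos: [0.509, -0.1811, 0.235]
ee_rot: [[-0.432, 0.902, -0.0], [0.902, 0.432, 0.001], [0.002, 0.0, -1.0]]
force: [0.4, -0.1, -0.1]
width: 1.003
```

```bash
python3 go.py 0.50 -0.19 0.24 115.7; python3 - <<'E'
from h import *
s=snap("wrist");cv2.imwrite("pics/w1.png",s["img"][:,:,::-1]);report(s,300)
E
```

```text
t 1.625 pos [ 0.509  -0.1811  0.235 ] yaw 115.60 w 1.003 F [ 0.4 -0.1 -0.1] j [ -2.  14. -12.  -0. -65. -62.]
shift mm [ -4.1 -11.9  -5.1] turn [ 0.  -0.1 -0.1] shift in final frame [ -4.1 -11.9  -5. ]
pad px 383 468 xy 0.7682 0.0375 len 0.063 wid 0.039 ang 103.1
pad px 434 348 xy 0.5899 0.0100 len 0.041 wid 0.024 ang 39.8
pad px 346 353 xy 0.6401 -0.0800 len 0.071 wid 0.044 ang 116.4
pad px 192 353 xy 0.7191 -0.2439 len 0.057 wid 0.035 ang 0.4
pad px 422 294 xy 0.5368 -0.0366 len 0.049 wid 0.026 ang 87.1
pad px 212 294 xy 0.6389 -0.2503 len 0.043 wid 0.027 ang 151.8
pad px 419 190 xy 0.4372 -0.0975 len 0.046 wid 0.046 ang 27.7
pot px 525 321 xy 0.5139 0.0782 len 0.099 wid 0.036 ang 41.0
pot px 109 321 xy 0.7144 -0.3397 len 0.099 wid 0.036 ang 10.4
pot px 183 290 xy 0.6429 -0.2792 len 0.053 wid 0.017 ang 150.1
pot px 557 257 xy 0.4352 0.0664 len 0.059 wid 0.034 ang 74.3
pot px 249 119 xy 0.4500 -0.2827 len 0.059 wid 0.058 ang 103.9
```

View pics/w1.png

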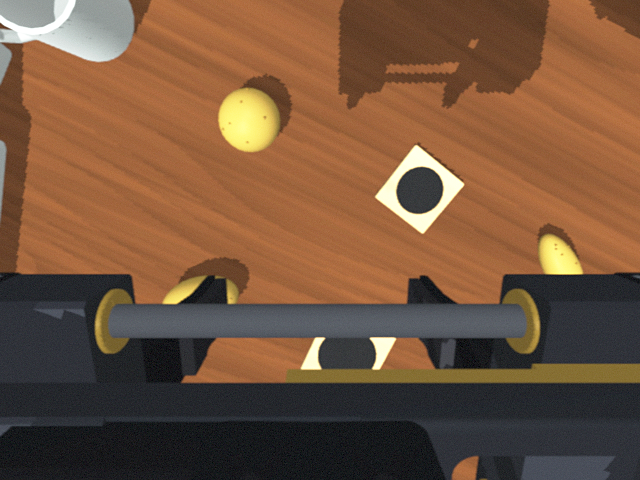

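The wrist view shows the large potato at (249,119), the small board at (420,190) and the mug at the upper left. Everything agrees within about 2 mm, so I'll go to the large potato.

```bash
python3 go.py 0.449 -0.284 0.12 115.7
```

```text
t 1.675 pos [ 0.5089 -0.1813  0.235 ] yaw 115.57 w 1.0 F [-0.1 -1.4  0.3] j [ -2.  14. -12.  -0. -65. -62.]
shift mm [-66.9 -98.4 114.8] turn [ 0.  -0.1 -0.1] shift in final frame [-66.5 -98.5 115. ]
```

drive_tool --rows '[[[-0.022, -0.032, 0.038], [0, 0, 0], 0], [[-0.022, -0.032, 0.038], [0, 0, 0], 0], [[-0.022, -0.032, 0.038], [0, 0, 0], 0], [[0, 0, 0], [0, 0, 0], 0]]'

```text
time_s: 2.17
tool_pos: [0.4477, -0.2883, 0.1189]
ee_rot: [[-0.427, 0.904, 0.004], [0.904, 0.427, 0.001], [-0.0, 0.004, -1.0]]
force: [0.8, 0.6, 0.4]
width: 0.997
```

```bash
python3 go.py 0.449 -0.284 0.06 115.7
```

```text
t 2.175 pos [ 0.4477 -0.2883  0.1189] yaw 115.28 w 0.997 F [0.8 0.6 0.4] j [-15.  20. -22.  -0. -48. -49.]
shift mm [ 3.4  2.8 58.9] turn [ 0.2  0.  -0.4] shift in final frame [ 3.3  3.1 58.9]
```

drive_tool --rows '[[[0.0034, 0.003, 0.03], [0.2, 0, 0], 0], [[0, 0, 0.03], [0, 0, 0], 0], [[0, 0, 0], [0, 0, 0], 0]]'

```text
time_s: 2.55
tool_pos: [0.4503, -0.2872, 0.0606]
ee_rot: [[-0.423, 0.906, 0.007], [0.906, 0.423, -0.003], [-0.006, 0.005, -1.0]]
force: [0.8, 0.1, 0.6]
width: 1.005
```

```bash
python3 go.py 0.449 -0.284 0.017 115.7;python3 - <<'E'
from h import *
s=snap("wrist");cv2.imwrite("pics/w2.png",s["img"][:,:,::-1])
E
```

```text
t 2.55 pos [ 0.4503 -0.2872  0.0606] yaw 115.04 w 1.005 F [0.8 0.1 0.6] j [-15.  25. -25.   0. -40. -50.]
shift mm [ 3.7 -0.  43.6] turn [ 0.3  0.3 -0.7] shift in final frame [ 3.5  0.2 43.6]
```

View pics/w2.png

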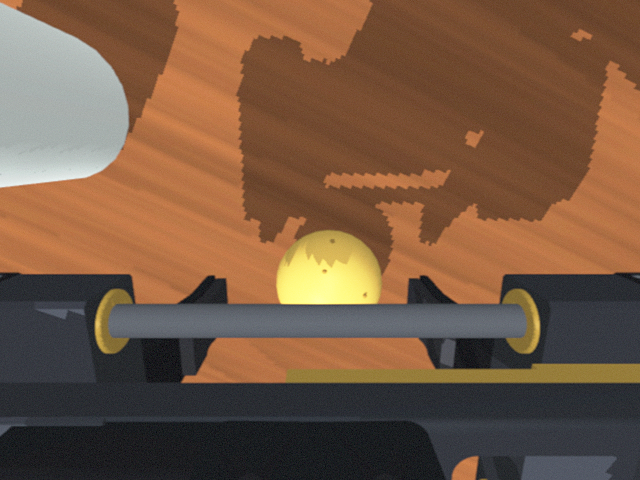

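The potato lies between the jaws, about 4 mm toward tool +x (330 against 317 px). I'll correct for that, descend and grip.

drive_tool --rows '[[[0.0036, 0, 0.015], [0.3, 0.3, -0.7], 0], [[0, 0, 0.015], [0, 0, 0], 0], [[0, 0, 0.012], [0, 0, 0], 0], [[0, 0, 0], [0, 0, 0], 0]]'

```text
time_s: 3.1
tool_pos: [0.4525, -0.2849, 0.0204]
ee_rot: [[-0.436, 0.9, 0.008], [0.9, 0.436, -0.004], [-0.007, 0.006, -1.0]]
force: [0.1, 0.3, -0.1]
width: 1.005
```

```bash
python3 go.py 0.449 -0.284 0.017 115.7
```

```text
t 3.1 pos [ 0.4525 -0.2849  0.0204] yaw 115.88 w 1.005 F [ 0.1  0.3 -0.1] j [-15.  28. -27.   0. -34. -50.]
shift mm [ 2.4 -2.8  3.4] turn [0.3 0.4 0.2] shift in final frame [ 2.4 -2.8  3.4]
```

drive_tool --rows '[[[0.0024, -0.0028, 0.0034], [0.4, 0.5, 0], 0], [[0, 0, 0], [0, 0, 0], 0], [[0, 0, 0], [0, 0, 0], 0.5], [[0, 0, 0], [0, 0, 0], 0.5], [[0, 0, 0], [0, 0, 0], 0.8], [[0, 0, 0], [0, 0, 0], 0.8], [[0, 0, 0], [0, 0, 0], 0.8], [[0, 0, 0], [0, 0, 0], 0.8]]' --newtons 15

```text
time_s: 4.1
tool_pos: [0.4494, -0.2842, 0.0177]
ee_rot: [[-0.437, 0.9, -0.001], [0.9, 0.437, 0.0], [0.001, -0.0, -1.0]]
force: [-0.6, 0.7, -0.4]
width: 0.638
```

```bash
python3 go.py 0.449 -0.284 0.08 115.7
```

```text
t 4.1 pos [ 0.4494 -0.2842  0.0177] yaw 115.89 w 0.638 F [-0.6  0.7 -0.4] j [-15.  28. -27.  -0. -35. -49.]
shift mm [  0.4  -0.3 -62.3] turn [-0.  -0.   0.2] shift in final frame [  0.3  -0.3 -62.3]
```

drive_tool --rows '[[[0, 0, -0.015], [0, 0, 0], 0.8], [[0, 0, -0.03], [0, 0, 0], 0.8], [[0, 0, -0.03], [0, 0, 0], 0.8], [[0, 0, -0.02], [0, 0, 0], 0.8], [[0, 0, 0], [0, 0, 0], 0.8]]'

```text
time_s: 4.72
tool_pos: [0.4495, -0.2843, 0.1187]
ee_rot: [[-0.437, 0.9, 0.001], [0.9, 0.437, -0.0], [-0.001, 0.0, -1.0]]
force: [0.1, -0.4, -2.1]
width: 0.639
```

```bash
python3 go.py 0.6411 -0.0794 0.11 115.7;python3 - <<'E'
from h import *
s=snap("wrist");cv2.imwrite("pics/w3.png",s["img"][:,:,::-1]);report(s,300)
E
```

```text
t 4.725 pos [ 0.4495 -0.2843  0.1187] yaw 115.89 w 0.639 F [ 0.1 -0.4 -2.1] j [-15.  20. -22.   0. -48. -49.]
shift mm [100.7 261.8   8.7] turn [0.  0.  0.2] shift in final frame [101.6 261.5   8.7]
pad px 401 349 xy 0.4984 -0.1858 len 0.033 wid 0.028 ang 84.2
pad px 233 352 xy 0.5605 -0.3067 len 0.031 wid 0.022 ang 4.5
pad px 389 292 xy 0.4598 -0.2178 len 0.029 wid 0.013 ang 67.6
pad px 244 292 xy 0.5093 -0.3193 len 0.031 wid 0.016 ang 159.7
pad px 624 289 xy 0.3775 -0.0558 len 0.027 wid 0.022 ang 58.3
pot px 457 321 xy 0.4555 -0.1638 len 0.066 wid 0.018 ang 35.6
pot px 177 321 xy 0.5488 -0.3550 len 0.066 wid 0.018 ang 16.5
pot px 317 281 xy 0.4726 -0.2735 len 0.094 wid 0.043 ang 115.9
```

View pics/w3.png

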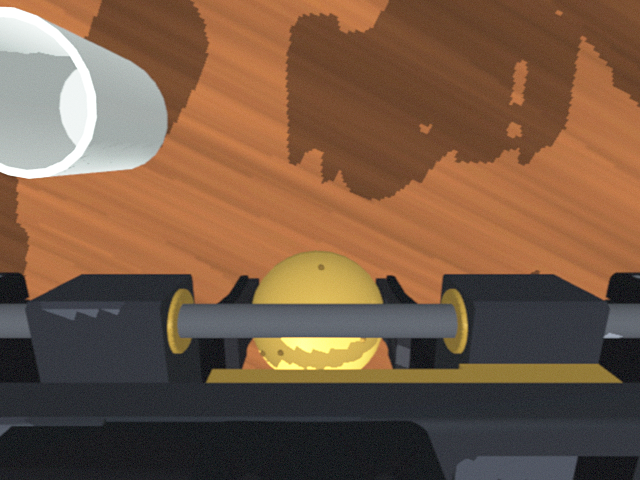

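The large potato is held, centred between the jaws at about (318,310). I'll check its offset along tool y and move to the board.

```bash
cat > off.py <<'E'
# expected top row of held potato silhouette in wrist image as function of tool-y offset
from h import *
def top(s,a,b,hl,hu,zt,dy):  # semi-axis along tool y =b, along x = a; widest at tool z=zt
    U,V=np.meshgrid(np.linspace(0,2*np.pi,120),np.linspace(-np.pi/2,np.pi/2,90))
    X=a*np.cos(V)*np.cos(U);Y=b*np.cos(V)*np.sin(U)+dy
    Z=zt-np.where(V>0,hu,hl)*np.sin(V)
    P=np.stack([X,Y,Z],-1).reshape(-1,3);T=s["hand_eye"]
    c=(P-T[:3,3])@T[:3,:3];f=240/np.tan(np.radians(s["fov_y"]/2))
    return (s["cy"]+f*c[:,1]/c[:,2]).min()
E
python3 - <<'E'
from off import *
s=snap("wrist")
for dy in(-.004,0,.004):print(dy,top(s,.029,.029,.022,.026,-.0043,dy))
E
```

```text
-0.004 236.48618833016863
0 245.58777770521888
0.004 254.56275124008297
```

drive_tool --rows '[[[0.012, 0.032, 0], [0, 0, 0], 0.8], [[0.012, 0.032, 0], [0, 0, 0], 0.8], [[0.012, 0.032, 0], [0, 0, 0], 0.8], [[0.012, 0.032, 0], [0, 0, 0], 0.8], [[0.012, 0.032, 0], [0, 0, 0], 0.8], [[0.012, 0.032, 0], [0, 0, 0], 0.8], [[0.012, 0.032, 0], [0, 0, 0], 0.8], [[0.006, 0.016, 0], [0, 0, 0], 0.8], [[0, 0, 0], [0, 0, 0], 0.8]]'

```text
time_s: 5.95
tool_pos: [0.6221, -0.0923, 0.1012]
ee_rot: [[-0.432, 0.901, -0.03], [0.902, 0.432, 0.004], [0.017, -0.025, -1.0]]
force: [0.1, -0.2, -1.5]
width: 0.635
```

```bash
python3 go.py 0.6411 -0.0794 0.06 115.7
```

```text
t 5.95 pos [ 0.6221 -0.0923  0.1012] yaw 115.61 w 0.635 F [ 0.1 -0.2 -1.5] j [  6.  30.  -7.  -1. -54. -70.]
shift mm [ 2.7 23.7 40.7] turn [-1.4 -1.  -0.1] shift in final frame [ 3.4 22.7 41.2]
```

drive_tool --rows '[[[0.003, 0.022, 0.01], [-1.4, -1, 0], 0.8], [[0, 0, 0.02], [0, 0, 0], 0.8], [[0, 0, 0.01], [0, 0, 0], 0.8], [[0, 0, 0], [0, 0, 0], 0.8]]'

```text
time_s: 6.45
tool_pos: [0.6369, -0.0833, 0.0586]
ee_rot: [[-0.429, 0.903, -0.005], [0.903, 0.429, -0.002], [0.001, -0.005, -1.0]]
force: [-0.0, 0.0, -0.9]
width: 0.639
```

```bash
python3 go.py 0.6402 -0.0798 0.026 115.7
```

```text
t 6.45 pos [ 0.6369 -0.0833  0.0586] yaw 115.39 w 0.639 F [-0.   0.  -0.9] j [  7.  33.  -9.   0. -48. -72.]
shift mm [ 1.7  4.7 32.6] turn [-0.3 -0.  -0.3] shift in final frame [ 1.7  4.5 32.6]
```

drive_tool --rows '[[[0.0017, 0.0048, 0.01], [-0.3, 0, -0.3], 0.8], [[0, 0, 0.01], [0, 0, 0], 0.8], [[0, 0, 0.008], [0, 0, 0], 0.8], [[0, 0, 0], [0, 0, 0], 0.8]]'

```text
time_s: 6.95
tool_pos: [0.641, -0.0803, 0.03]
ee_rot: [[-0.433, 0.901, 0.002], [0.901, 0.433, 0.001], [-0.0, 0.002, -1.0]]
force: [-0.6, 0.2, -1.5]
width: 0.636
```

```bash
python3 go.py 0.6402 -0.0798 0.025 115.7;python3 - <<'E'
from h import *
s=snap("scene");cv2.imwrite("pics/s1.png",cv2.resize(s["img"][180:340,180:420,::-1],None,fx=3,fy=3))
E
```

```text
t 6.95 pos [ 0.641  -0.0803  0.03  ] yaw 115.66 w 0.636 F [-0.6  0.2 -1.5] j [  7.  35. -10.  -0. -45. -71.]
shift mm [ 0.7 -0.5  5. ] turn [ 0.1  0.  -0. ] shift in final frame [ 0.7 -0.5  5. ]
```

View pics/s1.png

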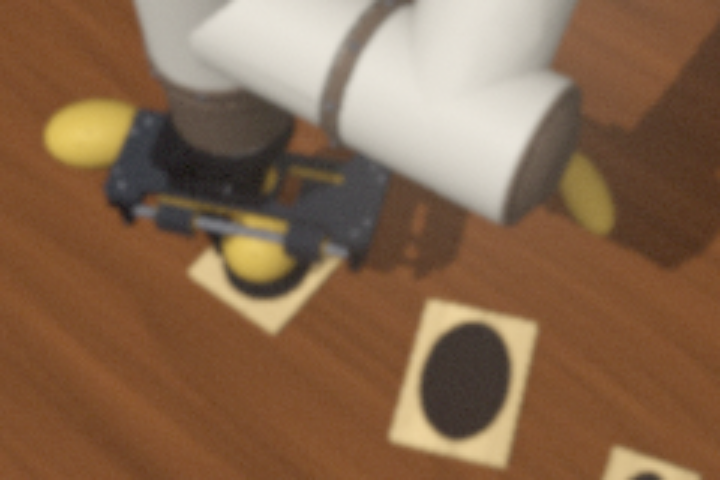

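The potato hovers over its pad in the scene crop, at about (262,250). I'll lower it gently.

drive_tool --rows '[[[0.0007, -0.0005, 0.002], [0, 0, 0], 0.8], [[0, 0, 0.002], [0, 0, 0], 0.8], [[0, 0, 0.001], [0, 0, 0], 0.8], [[0, 0, 0], [0, 0, 0], 0.8]]'

```text
time_s: 7.5
tool_pos: [0.6412, -0.0797, 0.026]
ee_rot: [[-0.433, 0.901, 0.005], [0.901, 0.433, 0.001], [-0.001, 0.005, -1.0]]
force: [-0.4, 0.3, -0.8]
width: 0.64
```

drive_tool --rows '[[[0, -0.001, 0.001], [0.3, 0, 0], 0.8], [[0, 0, 0.001], [0, 0, 0], 0.8], [[0, 0, 0], [0, 0, 0], 0.8]]'

```text
time_s: 7.88
tool_pos: [0.6404, -0.0801, 0.0248]
ee_rot: [[-0.434, 0.901, 0.001], [0.901, 0.434, -0.002], [-0.002, -0.0, -1.0]]
force: [0.6, 0.1, -0.2]
width: 0.64
```

drive_tool --rows '[[[0, 0, 0.0006], [0, 0, 0], 0.8], [[0, 0, 0], [0, 0, 0], 0.33], [[0, 0, 0], [0, 0, 0], 0.2], [[0, 0, 0], [0, 0, 0], 0], [[0, 0, 0], [0, 0, 0], 0], [[0, 0, -0.02], [0, 0, 0], 0], [[0, 0, -0.05], [0, 0, 0], 0], [[0, 0, -0.06], [0, 0, 0], 0], [[0, 0, -0.06], [0, 0, 0], 0], [[0, 0, 0], [0, 0, 0], 0]]'

```text
time_s: 9.12
tool_pos: [0.6408, -0.0802, 0.219]
ee_rot: [[-0.434, 0.901, -0.0], [0.901, 0.434, -0.003], [-0.002, -0.001, -1.0]]
force: [-0.1, -0.1, 0.3]
width: 1.005
```

```bash
python3 go.py 0.644 -0.2595 0.10 45;python3 - <<'E'
from h import *
s=snap("top");cv2.imwrite("pics/t1.png",cv2.resize(s["img"][120:330,140:480,::-1],None,fx=2,fy=2));report(s)
E
```

```text
t 9.125 pos [ 0.6408 -0.0802  0.219 ] yaw 115.71 w 1.005 F [-0.1 -0.1  0.3] j [  7.  25.   2.   0. -67. -72.]
shift mm [-162.7  -74.7  119.4] turn [ 0.   0.2 70.7] shift in final frame [-124.5  129.1  119. ]
pad px 342 456 xy 0.0361 -0.0737 len 0.075 wid 0.010 ang 176.7
pad px 350 275 xy 0.4358 -0.0983 len 0.044 wid 0.042 ang 140.8
pad px 192 189 xy 0.6376 0.2600 len 0.082 wid 0.038 ang 18.2
pad px 316 176 xy 0.6642 -0.0234 len 0.101 wid 0.063 ang 33.3
pad px 286 157 xy 0.7100 0.0453 len 0.034 wid 0.013 ang 9.3
pot px 183 268 xy 0.4556 0.2773 len 0.037 wid 0.036 ang 50.4
pot px 344 188 xy 0.6342 -0.0878 len 0.053 wid 0.032 ang 122.7
pot px 420 182 xy 0.6448 -0.2592 len 0.085 wid 0.054 ang 135.5
```

View pics/t1.png

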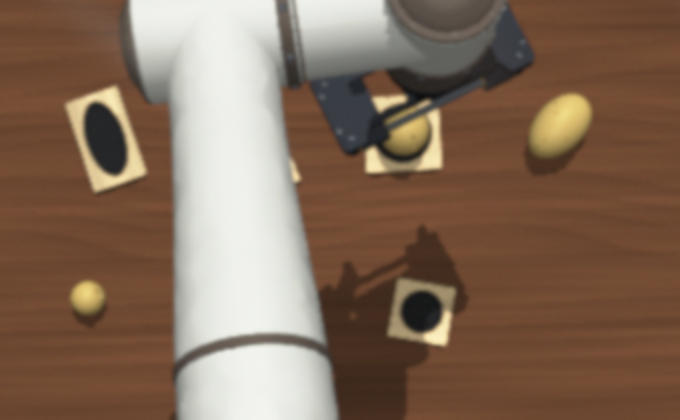

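The large potato appears centred on its pad at (403,132) in the crop. Next is the oval: turn first, then look from the side.

drive_tool --rows '[[[0, 0, 0], [0, 0, 10], 0], [[0, 0, 0], [0, 0, 10], 0], [[0, 0, 0], [0, 0, 10], 0], [[0, 0, 0], [0, 0, 10], 0], [[0, 0, 0], [0, 0, 10], 0], [[0, 0, 0], [0, 0, 10], 0], [[0, 0, 0], [0, 0, 10], 0], [[0, 0, 0], [0, 0, 0], 0]]'

```text
time_s: 10.18
tool_pos: [0.6317, -0.0796, 0.1995]
ee_rot: [[0.727, 0.686, -0.034], [0.686, -0.727, -0.001], [-0.025, -0.023, -0.999]]
force: [-0.2, 0.0, -0.8]
width: 1.0
```

```bash
python3 go.py 0.708 -0.322 0.18 45.6
```

```text
t 10.175 pos [ 0.6317 -0.0796  0.1995] yaw 43.34 w 1.0 F [-0.2  0.  -0.8] j [   7.   26.    1.   -0.  -67. -144.]
shift mm [-110.4  229.1   17.1] turn [-1.3  1.4 -2.3] shift in final frame [-119.8  224.1   19.5]
```

drive_tool --rows '[[[-0.018, 0.037, 0.003], [-1.3, 1.4, -2.3], 0], [[-0.02, 0.037, 0.003], [0, 0, 0], 0], [[-0.02, 0.037, 0.003], [0, 0, 0], 0], [[-0.02, 0.037, 0.003], [0, 0, 0], 0], [[-0.02, 0.037, 0.003], [0, 0, 0], 0], [[-0.02, 0.037, 0.003], [0, 0, 0], 0], [[0, 0, 0], [0, 0, 0], 0], [[0, 0, 0], [0, 0, 0], 0]]'

```text
time_s: 11.18
tool_pos: [0.7075, -0.3239, 0.1684]
ee_rot: [[0.679, 0.734, -0.016], [0.734, -0.679, 0.005], [-0.007, -0.015, -1.0]]
force: [-0.2, 0.5, -0.5]
width: 1.001
```

```bash
python3 go.py 0.644 -0.2595 0.1 45.6; python3 - <<'E'
from h import *
s=snap("wrist");cv2.imwrite("pics/w4.png",s["img"][:,:,::-1]);report(s,300)
E
```

```text
t 11.175 pos [ 0.7075 -0.3239  0.1684] yaw 47.27 w 1.001 F [-0.2  0.5 -0.5] j [ -13.   40.   22.   -0.  -73. -120.]
shift mm [  4.7 -89.3  69.7] turn [-0.8  0.4  1.7] shift in final frame [  1.6 -90.4  68.4]
pad px 601 468 xy 1.0917 -0.2760 len 0.091 wid 0.033 ang 48.2
pad px 500 467 xy 1.0203 -0.3535 len 0.054 wid 0.033 ang 47.1
pad px 379 462 xy 0.9304 -0.4430 len 0.086 wid 0.049 ang 33.1
pad px 248 460 xy 0.8366 -0.5427 len 0.082 wid 0.060 ang 54.8
pad px 445 351 xy 0.8752 -0.3130 len 0.042 wid 0.032 ang 14.8
pad px 422 294 xy 0.8146 -0.2921 len 0.037 wid 0.022 ang 18.5
pad px 214 294 xy 0.6844 -0.4338 len 0.034 wid 0.021 ang 86.1
pot px 525 321 xy 0.8931 -0.2403 len 0.079 wid 0.029 ang 152.0
pot px 109 321 xy 0.6380 -0.5189 len 0.080 wid 0.030 ang 122.3
pot px 327 121 xy 0.6451 -0.2567 len 0.087 wid 0.056 ang 135.3
```

View pics/w4.png

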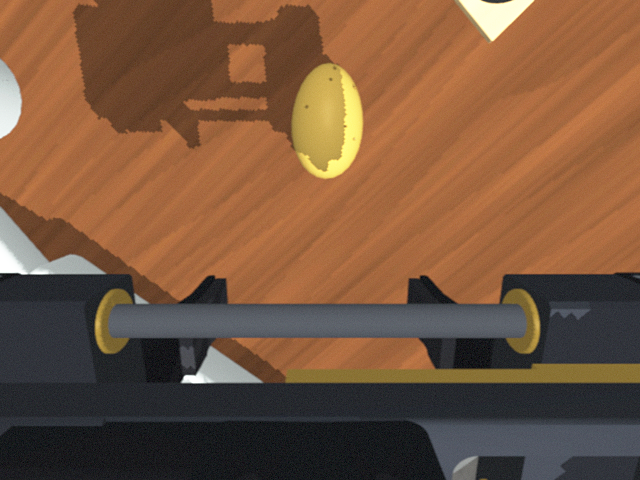

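The oval potato is at (327,121), and the wrist and top views agree on a length angle of 135.3° at (0.645,-0.2575).

```bash
python3 go.py 0.645 -0.2575 0.1 45.4
```

```text
t 11.225 pos [ 0.7073 -0.3237  0.1683] yaw 47.26 w 0.999 F [0.  0.2 0.2] j [ -13.   40.   22.   -0.  -73. -120.]
shift mm [  6.9 -89.6  69.6] turn [-0.9  0.4  1.9] shift in final frame [  3.4 -90.9  68.3]
```

drive_tool --rows '[[[0.002, -0.022, 0.017], [-0.9, 0.4, 1.9], 0], [[0.001, -0.022, 0.017], [0, 0, 0], 0], [[0.001, -0.022, 0.017], [0, 0, 0], 0], [[0.001, -0.022, 0.017], [0, 0, 0], 0], [[0, 0, 0], [0, 0, 0], 0]]'

```text
time_s: 11.85
tool_pos: [0.6451, -0.2508, 0.101]
ee_rot: [[0.695, 0.719, 0.003], [0.719, -0.695, -0.001], [0.001, 0.003, -1.0]]
force: [-0.1, 0.1, -0.1]
width: 1.0
```

```bash
python3 go.py 0.645 -0.2575 0.06 45.4
```

```text
t 11.85 pos [ 0.6451 -0.2508  0.101 ] yaw 46.00 w 1.0 F [-0.1  0.1 -0.1] j [  -8.   35.    1.    0.  -56. -126.]
shift mm [-4.9  4.5 41. ] turn [ 0.2 -0.1  0.6] shift in final frame [-4.8  4.7 41. ]
```

drive_tool --rows '[[[-0.0049, 0.0045, 0.012], [0.2, 0, 0.6], 0], [[0, 0, 0.028], [0, 0, 0], 0], [[0, 0, 0], [0, 0, 0], 0]]'

```text
time_s: 12.22
tool_pos: [0.6479, -0.2585, 0.0622]
ee_rot: [[0.701, 0.713, 0.006], [0.713, -0.701, -0.0], [0.004, 0.004, -1.0]]
force: [0.5, 0.6, 0.8]
width: 1.001
```

```bash
python3 go.py 0.645 -0.2575 0.0165 45.4
```

```text
t 12.225 pos [ 0.6479 -0.2585  0.0622] yaw 45.49 w 1.001 F [0.5 0.6 0.8] j [  -9.   37.   -0.   -0.  -52. -126.]
shift mm [-1.5 -2.9 45.7] turn [ 0.3 -0.2  0.1] shift in final frame [-1.3 -2.7 45.7]
```

drive_tool --rows '[[[-0.0015, -0.003, 0.015], [0.3, -0.2, 0], 0], [[0, 0, 0.015], [0, 0, 0], 0], [[0, 0, 0.014], [0, 0, 0], 0], [[0, 0, 0], [0, 0, 0], 0]]'

```text
time_s: 12.72
tool_pos: [0.6461, -0.2587, 0.0167]
ee_rot: [[0.701, 0.713, 0.002], [0.713, -0.701, -0.0], [0.001, 0.002, -1.0]]
force: [-0.2, -0.8, -0.1]
width: 1.005
```

```bash
python3 go.py 0.645 -0.2575 0.0165 45.4
```

```text
t 12.725 pos [ 0.6461 -0.2587  0.0167] yaw 45.46 w 1.005 F [-0.2 -0.8 -0.1] j [  -9.   40.   -2.   -0.  -48. -126.]
shift mm [ 0.1 -1.6  0.2] turn [ 0.1 -0.1  0.1] shift in final frame [ 0.1 -1.6  0.2]
```

drive_tool --rows '[[[0, -0.0016, 0], [0, 0, 0], 0], [[0, 0, 0], [0, 0, 0], 0.3], [[0, 0, 0], [0, 0, 0], 0.5], [[0, 0, 0], [0, 0, 0], 0.8], [[0, 0, 0], [0, 0, 0], 0.8], [[0, 0, 0], [0, 0, 0], 0.8]]' --newtons 20

```text
time_s: 13.48
tool_pos: [0.6462, -0.2577, 0.0187]
ee_rot: [[0.701, 0.713, 0.006], [0.713, -0.701, -0.001], [0.003, 0.005, -1.0]]
force: [-0.4, 0.2, -0.8]
width: 0.616
```

```bash
python3 go.py 0.623 0.0996 0.11 114
```

```text
t 13.475 pos [ 0.6462 -0.2577  0.0187] yaw 45.50 w 0.616 F [-0.4  0.2 -0.8] j [  -8.   40.   -2.    0.  -48. -126.]
shift mm [ 238.9 -266.6  -91.8] turn [  0.4   0.  -68.5] shift in final frame [335.9 124.2 -91.3]
```

drive_tool --rows '[[[0, 0, -0.015], [0, 0, 0], 0.8], [[0, 0, -0.03], [0, 0, 0], 0.8], [[0, 0, -0.03], [0, 0, 0], 0.8], [[0, 0, -0.03], [0, 0, 0], 0.8], [[0, 0, -0.015], [0, 0, -9], 0.8], [[0, 0, -0.012], [0, 0, -9], 0.8], [[0, 0, -0.005], [0, 0, -9], 0.8], [[0, 0, -0.005], [0, 0, -9], 0.8], [[0, 0, -0.005], [0, 0, -9], 0.8], [[0, 0, -0.005], [0, 0, -9], 0.8], [[0, 0, -0.005], [0, 0, -9], 0.8], [[0, 0, 0], [0, 0, -5], 0.8], [[0, 0, 0], [0, 0, 0], 0.8]]'

```text
time_s: 15.1
tool_pos: [0.6435, -0.2571, 0.191]
ee_rot: [[-0.433, 0.901, 0.01], [0.901, 0.434, -0.001], [-0.005, 0.009, -1.0]]
force: [-0.5, 0.2, -1.8]
width: 0.613
```

```bash
python3 go.py 0.718 0.142 0.17 114
```

```text
t 15.1 pos [ 0.6435 -0.2571  0.191 ] yaw 115.69 w 0.613 F [-0.5  0.2 -1.8] j [ -8.  30.   7.  -0. -66. -56.]
shift mm [327.4 239.9  21.5] turn [0.5 0.3 1.7] shift in final frame [334.3 230.3  21. ]
```

drive_tool --rows '[[[0.036, 0.026, 0], [0.5, 0.3, 1.7], 0.8], [[0.037, 0.026, 0], [0, 0, 0], 0.8], [[0.037, 0.026, 0], [0, 0, 0], 0.8], [[0.037, 0.026, 0], [0, 0, 0], 0.8], [[0.037, 0.026, 0], [0, 0, 0], 0.8], [[0.037, 0.026, 0], [0, 0, 0], 0.8], [[0.037, 0.026, 0], [0, 0, 0], 0.8], [[0.037, 0.026, 0], [0, 0, 0], 0.8], [[0.037, 0.026, 0], [0, 0, 0], 0.8], [[0, 0, 0], [0, 0, 0], 0.8], [[0, 0, 0], [0, 0, 0], 0.8]]'

```text
time_s: 16.48
tool_pos: [0.7258, 0.1523, 0.1946]
ee_rot: [[-0.386, 0.922, 0.001], [0.922, 0.386, 0.0], [0.0, 0.001, -1.0]]
force: [-0.2, -1.2, -1.5]
width: 0.612
```

```bash
python3 go.py 0.623 0.0996 0.11 114; python3 - <<'E'
from off import *
s=snap("wrist");cv2.imwrite("pics/w5.png",s["img"][:,:,::-1]);report(s,300)
for dy in(-.004,0,.004):print(dy,top(s,.028,.043,.021,.025,-.0023,dy))
E
```

```text
t 16.475 pos [0.7258 0.1523 0.1946] yaw 112.72 w 0.612 F [-0.2 -1.2 -1.5] j [ 24.  35.  16.   0. -71. -92.]
shift mm [  -8.9 -115.2   84.5] turn [ 0.   0.  -1.3] shift in final frame [  -6.3 -115.3   84.6]
pad px 58 473 xy 1.1120 -0.0120 len 0.103 wid 0.026 ang 112.0
pad px 145 470 xy 1.0696 0.0805 len 0.108 wid 0.035 ang 105.7
pad px 237 352 xy 0.8842 0.1268 len 0.040 wid 0.024 ang 11.7
pad px 395 352 xy 0.8195 0.2803 len 0.052 wid 0.027 ang 41.2
pad px 243 296 xy 0.8220 0.1117 len 0.039 wid 0.018 ang 154.0
pad px 462 184 xy 0.6398 0.2610 len 0.089 wid 0.042 ang 18.7
pad px 307 94 xy 0.6242 0.1000 len 0.095 wid 0.065 ang 24.2
pad px 123 44 xy 0.6470 -0.0601 len 0.076 wid 0.031 ang 165.8
pot px 452 321 xy 0.7628 0.3128 len 0.085 wid 0.022 ang 32.2
pot px 182 321 xy 0.8668 0.0653 len 0.085 wid 0.022 ang 13.5
pot px 84 27 xy 0.6472 -0.0858 len 0.070 wid 0.046 ang 105.9
-0.004 202.82573130287787
0 212.40403093198339
0.004 221.84299889515233
```

View pics/w5.png

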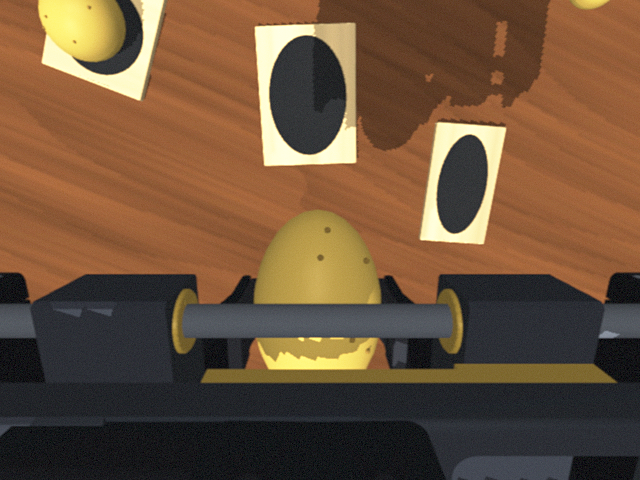

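The oval board is at (307,94) with length angle 24.2°, and the finger board is at (462,184). The held potato sits within about 1 mm of the TCP. Going in.

```bash
python3 go.py 0.6248 0.1003 0.07 114.2
```

```text
t 16.525 pos [0.7258 0.1522 0.1946] yaw 112.72 w 0.617 F [ 0.8  0.3 -1. ] j [ 24.  35.  16.  -0. -71. -92.]
shift mm [  -8.9 -113.3  124.4] turn [ 0.1 -0.  -1.5] shift in final frame [  -6.  -113.4  124.6]
```

drive_tool --rows '[[[-0.002, -0.028, 0.03], [0, 0, -1.5], 0.8], [[-0.001, -0.028, 0.03], [0, 0, 0], 0.8], [[-0.001, -0.028, 0.03], [0, 0, 0], 0.8], [[-0.001, -0.026, 0.02], [0, 0, 0], 0.8], [[0, 0, 0], [0, 0, 0], 0.8], [[0, 0, 0], [0, 0, 0], 0.8]]'

```text
time_s: 17.27
tool_pos: [0.6253, 0.0942, 0.0848]
ee_rot: [[-0.4, 0.917, 0.006], [0.917, 0.4, 0.001], [-0.001, 0.006, -1.0]]
force: [0.6, 0.3, -0.9]
width: 0.61
```

```bash
python3 go.py 0.6248 0.1003 0.04 114.2
```

```text
t 17.275 pos [0.6253 0.0942 0.0848] yaw 113.57 w 0.61 F [ 0.6  0.3 -0.9] j [ 23.  30.  -9.   0. -50. -90.]
shift mm [ 5.8  1.7 44.8] turn [ 0.4  0.1 -0.6] shift in final frame [ 5.7  2.1 44.8]
```

drive_tool --rows '[[[0.0058, 0.0018, 0.01], [0.4, 0, -0.7], 0.8], [[0, 0, 0.015], [0, 0, 0], 0.8], [[0, 0, 0.015], [0, 0, 0], 0.8], [[0, 0, 0], [0, 0, 0], 0.8]]'

```text
time_s: 17.77
tool_pos: [0.6268, 0.1014, 0.0428]
ee_rot: [[-0.412, 0.911, 0.002], [0.911, 0.412, -0.001], [-0.001, 0.002, -1.0]]
force: [-1.2, -0.1, -1.3]
width: 0.616
```

```bash
python3 go.py 0.6248 0.1003 0.028 114.2
```

```text
t 17.775 pos [0.6268 0.1014 0.0428] yaw 114.30 w 0.616 F [-1.2 -0.1 -1.3] j [ 24.  34. -11.   0. -45. -90.]
shift mm [-0.1 -2.3 14.8] turn [0.1 0.1 0.1] shift in final frame [-0.2 -2.3 14.8]
```

drive_tool --rows '[[[0, -0.0023, 0.007], [0, 0, 0], 0.8], [[0, 0, 0.005], [0, 0, 0], 0.8], [[0, 0, 0.003], [0, 0, 0], 0.8], [[0, 0, 0], [0, 0, 0], 0.8]]'

```text
time_s: 18.27
tool_pos: [0.6251, 0.1005, 0.0269]
ee_rot: [[-0.412, 0.911, 0.003], [0.911, 0.412, -0.001], [-0.002, 0.003, -1.0]]
force: [-0.4, 0.0, -2.3]
width: 0.617
```

```bash
python3 go.py 0.6248 0.1003 0.026 114.2
```

```text
t 18.275 pos [0.6251 0.1005 0.0269] yaw 114.32 w 0.617 F [-0.4  0.  -2.3] j [ 24.  35. -12.   0. -43. -90.]
shift mm [-0.1 -0.4  0.9] turn [0.2 0.1 0.1] shift in final frame [-0.1 -0.4  0.9]
```

drive_tool --rows '[[[0, 0, 0.0012], [0, 0, 0], 0.8], [[0, 0, 0.0008], [0, 0, 0], 0.8], [[0, 0, 0], [0, 0, 0], 0.8]]'

```text
time_s: 18.65
tool_pos: [0.6256, 0.1007, 0.0259]
ee_rot: [[-0.412, 0.911, 0.005], [0.911, 0.412, -0.0], [-0.002, 0.004, -1.0]]
force: [-0.5, 0.7, -1.6]
width: 0.614
```

drive_tool --rows '[[[0, -0.0005, 0.001], [0.2, 0, 0], 0.8], [[0, 0, 0.0008], [0, 0, 0], 0.8], [[0, 0, 0], [0, 0, 0], 0.8]]'

```text
time_s: 19.02
tool_pos: [0.6256, 0.1006, 0.0258]
ee_rot: [[-0.413, 0.911, 0.003], [0.911, 0.413, -0.001], [-0.002, 0.002, -1.0]]
force: [-0.7, -0.2, -0.4]
width: 0.611
```

In contact now, so I'll release and rise.

drive_tool --rows '[[[0, 0, 0.0004], [0, 0, 0], 0.8], [[0, 0, 0], [0, 0, 0], 0.35], [[0, 0, 0], [0, 0, 0], 0.2], [[0, 0, 0], [0, 0, 0], 0], [[0, 0, 0], [0, 0, 0], 0], [[0, 0, -0.02], [0, 0, 0], 0], [[0, 0, -0.05], [0, 0, 0], 0], [[0, 0, -0.05], [0, 0, 0], 0], [[0, 0, -0.03], [0, 0, 0], 0], [[0, 0, 0], [0, 0, 0], 0]]'

```text
time_s: 20.27
tool_pos: [0.6255, 0.1007, 0.1778]
ee_rot: [[-0.412, 0.911, 0.002], [0.911, 0.412, -0.002], [-0.003, 0.001, -1.0]]
force: [-0.5, 0.3, 0.7]
width: 1.0
```

```bash
python3 go.py 0.52 0.13 0.18 148; python3 - <<'E'
from off import *
s=snap("wrist");cv2.imwrite("pics/w6.png",s["img"][:,:,::-1]);report(s,300)
s=snap("scene");cv2.imwrite("pics/s6.png",s["img"][:,:,::-1]);report(s,60)
E
```

```text
t 20.275 pos [0.6255 0.1007 0.1778] yaw 114.35 w 1.0 F [-0.5  0.3  0.7] j [ 24.  25.  -3.   0. -61. -90.]
shift mm [ 70.2 -84.1  -2.5] turn [ -0.    0.2 -33.6] shift in final frame [105.  -31.1  -2.2]
pad px 162 468 xy 0.9408 0.0559 len 0.102 wid 0.038 ang 128.4
pad px 438 353 xy 0.6914 0.2619 len 0.053 wid 0.021 ang 61.5
pad px 192 354 xy 0.7944 0.0386 len 0.048 wid 0.028 ang 179.6
pad px 212 295 xy 0.7264 0.0353 len 0.036 wid 0.024 ang 152.9
pad px 454 290 xy 0.6267 0.2427 len 0.091 wid 0.038 ang 122.0
pad px 325 193 xy 0.5940 0.0936 len 0.084 wid 0.046 ang 90.5
pad px 143 159 xy 0.6340 -0.0624 len 0.081 wid 0.036 ang 27.0
pot px 525 321 xy 0.6251 0.3138 len 0.083 wid 0.030 ang 39.6
pot px 109 321 xy 0.7872 -0.0422 len 0.083 wid 0.030 ang 8.9
pot px 317 231 xy 0.6272 0.1006 len 0.088 wid 0.058 ang 25.0
pot px 104 162 xy 0.6463 -0.0870 len 0.067 wid 0.060 ang 115.4
pot px 598 136 xy 0.4582 0.2771 len 0.045 wid 0.037 ang 116.6
pot px 397 23 xy 0.4524 0.0887 len 0.050 wid 0.032 ang 80.3
pad px 392 358 xy 0.6399 0.2616 len 0.080 wid 0.035 ang 19.7
pot px 445 297 xy 0.4587 0.2792 len 0.042 wid 0.037 ang 0.7
pot px 335 302 xy 0.6206 0.0974 len 0.092 wid 0.058 ang 20.9
pot px 267 262 xy 0.6378 -0.0853 len 0.066 wid 0.060 ang 40.7
pot px 79 98 xy 0.5756 -0.8977 len 0.077 wid 0.026 ang 73.9
pot px 29 73 xy 0.6052 -1.1188 len 0.111 wid 0.048 ang 138.4
```

View pics/w6.png

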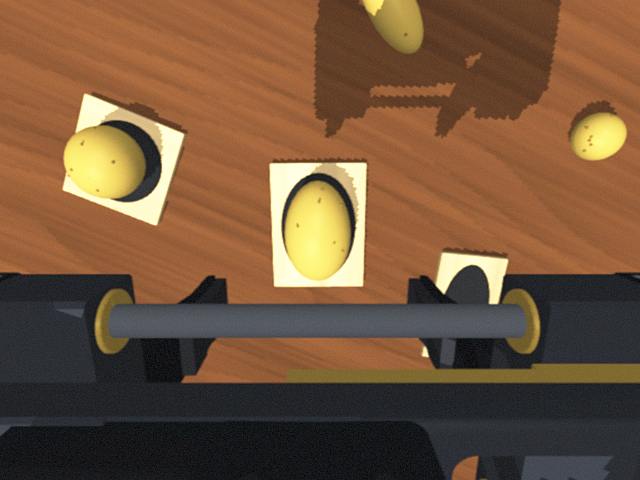

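View pics/s6.png

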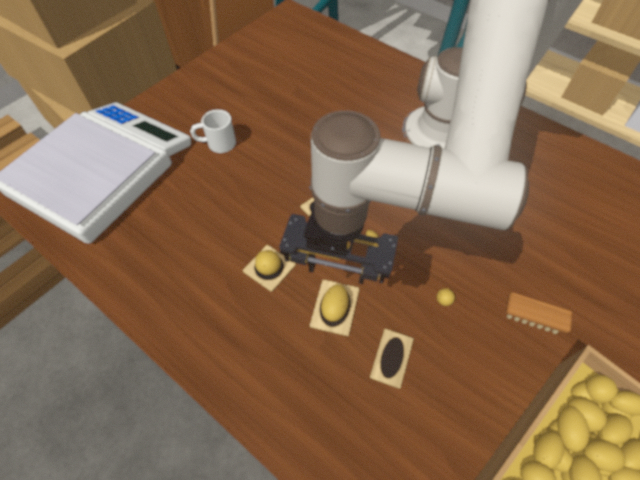

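The oval sits inside its pad at (318,228). The large potato at (104,162) shows parallax, so I'll check it more closely later. Now the finger potato.

drive_tool --rows '[[[0, 0, -0.003], [0, 0, -9], 0], [[0, 0, -0.003], [0, 0, -9], 0], [[0, 0, -0.003], [0, 0, -9], 0], [[0, 0, -0.002], [0, 0, -7], 0], [[0, 0, 0], [0, 0, 0], 0]]'

```text
time_s: 21.0
tool_pos: [0.6189, 0.0989, 0.1745]
ee_rot: [[-0.859, 0.511, -0.024], [0.511, 0.86, -0.009], [0.015, -0.02, -1.0]]
force: [-0.1, 0.0, -0.4]
width: 0.999
```

```bash
python3 go.py 0.492 0.155 0.17 148
```

```text
t 21.0 pos [0.6189 0.0989 0.1745] yaw 149.26 w 0.999 F [-0.1  0.  -0.4] j [ 24.  26.  -3.  -0. -63. -55.]
shift mm [137.7 -16.5   6.9] turn [-1.2 -0.9  1.3] shift in final frame [137.4 -19.7   4.5]
```

drive_tool --rows '[[[0.034, -0.004, 0], [-1.2, -0.9, 1.3], 0], [[0.035, -0.005, 0], [0, 0, 0], 0], [[0.035, -0.005, 0], [0, 0, 0], 0], [[0.033, -0.005, 0], [0, 0, 0], 0], [[0, 0, 0], [0, 0, 0], 0], [[0, 0, 0], [0, 0, 0], 0]]'

```text
time_s: 21.75
tool_pos: [0.4865, 0.1549, 0.1674]
ee_rot: [[-0.839, 0.543, -0.01], [0.543, 0.839, -0.005], [0.006, -0.01, -1.0]]
force: [-0.4, 0.4, -0.4]
width: 0.997
```

```bash
python3 go.py 0.442 0.078 0.1 148; python3 - <<'E'
from off import *
s=snap("wrist");cv2.imwrite("pics/w7.png",s["img"][:,:,::-1]);report(s,300)
E
```

```text
t 21.75 pos [0.4865 0.1549 0.1674] yaw 147.09 w 0.997 F [-0.4  0.4 -0.4] j [ 36.  15. -21.  -0. -55. -69.]
shift mm [ -4.8 -88.   68.3] turn [-0.6 -0.3 -0.9] shift in final frame [ -3.  -88.8  67.4]
pad px 256 467 xy 0.6759 0.3306 len 0.054 wid 0.034 ang 156.4
pad px 391 464 xy 0.5556 0.4060 len 0.057 wid 0.035 ang 65.1
pad px 443 351 xy 0.4479 0.3186 len 0.039 wid 0.030 ang 100.7
pad px 191 353 xy 0.6517 0.1886 len 0.045 wid 0.029 ang 32.3
pad px 213 294 xy 0.5978 0.1508 len 0.034 wid 0.021 ang 4.5
pad px 423 294 xy 0.4353 0.2561 len 0.036 wid 0.023 ang 120.0
pad px 179 250 xy 0.5988 0.1025 len 0.092 wid 0.039 ang 61.7
pad px 20 102 xy 0.6292 -0.0654 len 0.074 wid 0.030 ang 45.1
pot px 525 321 xy 0.3714 0.3253 len 0.080 wid 0.029 ang 72.2
pot px 109 321 xy 0.6874 0.1201 len 0.080 wid 0.029 ang 42.3
pot px 149 263 xy 0.6225 0.0969 len 0.071 wid 0.060 ang 35.8
pot px 311 125 xy 0.4421 0.0779 len 0.078 wid 0.033 ang 58.6
pot px 7 99 xy 0.6297 -0.0668 len 0.041 wid 0.014 ang 45.1
```

View pics/w7.png

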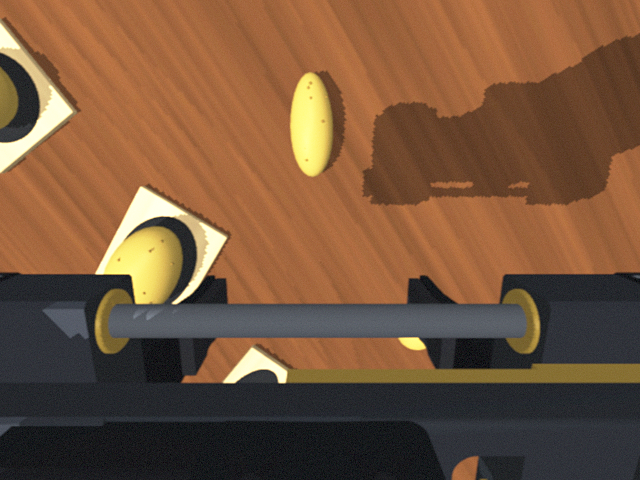

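The finger potato is at (311,125): position (0.442,0.078), length angle 58.6°.

drive_tool --rows '[[[-0.002, -0.022, 0.017], [-0.6, -0.3, -1.4], 0], [[-0.001, -0.022, 0.017], [0, 0, 0], 0], [[-0.001, -0.022, 0.017], [0, 0, 0], 0], [[0, -0.022, 0.017], [0, 0, 0], 0], [[0, 0, 0], [0, 0, 0], 0]]'

```text
time_s: 22.42
tool_pos: [0.446, 0.0747, 0.0962]
ee_rot: [[-0.849, 0.529, -0.0], [0.529, 0.849, 0.0], [0.0, 0.0, -1.0]]
force: [-0.4, 0.1, 0.7]
width: 0.999
```

```bash
python3 go.py 0.442 0.0779 0.05 148.6
```

```text
t 22.425 pos [0.446  0.0747 0.0962] yaw 148.06 w 0.999 F [-0.4  0.1  0.7] j [ 30.  15. -34.  -0. -41. -62.]
shift mm [ 5.1  0.6 46.2] turn [ 0.  -0.  -0.5] shift in final frame [ 5.1  0.7 46.2]
```

drive_tool --rows '[[[0.005, 0.0006, 0.015], [0, 0, -0.5], 0], [[0, 0, 0.03], [0, 0, 0], 0], [[0, 0, 0], [0, 0, 0], 0]]'

```text
time_s: 22.8
tool_pos: [0.4477, 0.08, 0.0523]
ee_rot: [[-0.853, 0.523, 0.007], [0.523, 0.853, 0.003], [-0.004, 0.006, -1.0]]
force: [0.1, 0.4, -0.3]
width: 0.998
```

```bash
python3 go.py 0.442 0.0779 0.0165 148.6
```

```text
t 22.8 pos [0.4477 0.08   0.0523] yaw 148.50 w 0.998 F [ 0.1  0.4 -0.3] j [ 31.  19. -37.   0. -34. -62.]
shift mm [ 3.9 -5.  35.8] turn [ 0.3  0.3 -0.1] shift in final frame [ 3.8 -4.8 35.8]
```

drive_tool --rows '[[[0.004, -0.005, 0.006], [0.3, 0.3, 0], 0], [[0, 0, 0.013], [0, 0, 0], 0], [[0, 0, 0.011], [0, 0, 0], 0], [[0, 0, 0], [0, 0, 0], 0]]'

```text
time_s: 23.3
tool_pos: [0.4444, 0.0794, 0.0228]
ee_rot: [[-0.853, 0.522, 0.005], [0.522, 0.853, 0.004], [-0.002, 0.005, -1.0]]
force: [0.9, 0.1, -0.2]
width: 1.0
```

```bash
python3 go.py 0.442 0.0779 0.0165 148.6
```

```text
t 23.3 pos [0.4444 0.0794 0.0228] yaw 148.53 w 1.0 F [ 0.9  0.1 -0.2] j [ 31.  22. -38.  -0. -29. -62.]
shift mm [ 1.3 -2.6  6.3] turn [ 0.3  0.1 -0.1] shift in final frame [ 1.3 -2.6  6.3]
```

drive_tool --rows '[[[0.0013, -0.0028, 0.004], [0.3, 0.1, 0], 0], [[0, 0, 0.002], [0, 0, 0], 0], [[0, 0, 0], [0, 0, 0], 0]]'

```text
time_s: 23.68
tool_pos: [0.4421, 0.0777, 0.0167]
ee_rot: [[-0.853, 0.522, 0.001], [0.522, 0.853, -0.0], [-0.001, 0.0, -1.0]]
force: [0.3, -0.0, -0.1]
width: 0.998
```

```bash
python3 go.py 0.442 0.0779 0.0165 148.6
```

```text
t 23.675 pos [0.4421 0.0777 0.0167] yaw 148.54 w 0.998 F [ 0.3 -0.  -0.1] j [ 31.  23. -39.   0. -28. -62.]
shift mm [0.1 0.1 0.2] turn [ 0.   0.  -0.1] shift in final frame [0.1 0.1 0.2]
```

drive_tool --rows '[[[0, 0, 0], [0, 0, 0], 0.4], [[0, 0, 0], [0, 0, 0], 0.6], [[0, 0, 0], [0, 0, 0], 0.9], [[0, 0, 0], [0, 0, 0], 0.9], [[0, 0, 0], [0, 0, 0], 0.9], [[0, 0, 0], [0, 0, 0], 0.9]]' --newtons 15

```text
time_s: 24.42
tool_pos: [0.4424, 0.078, 0.0173]
ee_rot: [[-0.853, 0.522, 0.002], [0.522, 0.853, 0.001], [-0.001, 0.002, -1.0]]
force: [0.4, -0.1, -1.0]
width: 0.399
```

```bash
python3 go.py 0.73 0.30 0.14 108.7
```

```text
t 24.425 pos [0.4424 0.078  0.0173] yaw 148.55 w 0.399 F [ 0.4 -0.1 -1. ] j [ 31.  23. -39.   0. -28. -62.]
shift mm [-129.6  339.7 -122. ] turn [ 0.1  0.  39.8] shift in final frame [ 118.1  343.6 -122.7]
```

drive_tool --rows '[[[0, 0, -0.015], [0, 0, 0], 0.9], [[0, 0, -0.03], [0, 0, 0], 0.9], [[0, 0, -0.04], [0, 0, 0], 0.9], [[0, 0, -0.03], [0, 0, 10], 0.9], [[0, 0, -0.02], [0, 0, 10], 0.9], [[0, 0, -0.01], [0, 0, 10], 0.9], [[0, 0, -0.005], [0, 0, 9], 0.9], [[0, 0, 0], [0, 0, 0], 0.9]]'

```text
time_s: 25.42
tool_pos: [0.4401, 0.0771, 0.1708]
ee_rot: [[-0.314, 0.949, -0.002], [0.949, 0.314, -0.0], [0.0, -0.002, -1.0]]
force: [-0.6, 0.2, -1.0]
width: 0.368
```

```bash
python3 go.py 0.735 0.293 0.17 108.7
```

```text
t 25.425 pos [0.4401 0.0771 0.1708] yaw 108.30 w 0.368 F [-0.6  0.2 -1. ] j [  31.    8.  -29.   -0.  -53. -103.]
shift mm [112.4 347.8   0. ] turn [-0.1 -0.  -0.4] shift in final frame [110.  348.5   0.8]
```

```bash
python3 - <<'E'
from off import *
s=snap("wrist");cv2.imwrite("pics/w8.png",s["img"][:,:,::-1])
for dy in(-.004,0,.004):print(dy,top(s,.017,.040,.014,.016,-.002,dy))
E
```

```text
-0.004 209.98360964817664
0 219.5058746501947
0.004 228.8904746367398
```

View pics/w8.png

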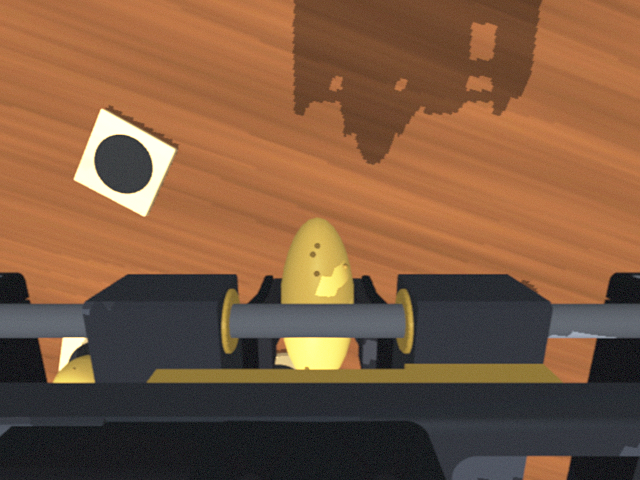

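The finger potato is straight and centred in the jaws (tip at row 218, 219.5 expected). I'll carry on and watch the width.

drive_tool --rows '[[[0.011, 0.035, 0], [0, 0, -0.4], 0.9], [[0.012, 0.037, 0], [0, 0, 0], 0.9], [[0.012, 0.037, 0], [0, 0, 0], 0.9], [[0.012, 0.037, 0], [0, 0, 0], 0.9], [[0.012, 0.037, 0], [0, 0, 0], 0.9], [[0.012, 0.037, 0], [0, 0, 0], 0.9], [[0.012, 0.037, 0], [0, 0, 0], 0.9], [[0.012, 0.037, 0], [0, 0, 0], 0.9], [[0.012, 0.037, 0], [0, 0, 0], 0.9], [[0, 0, 0], [0, 0, 0], 0.9], [[0, 0, 0], [0, 0, 0], 0.9]]'

```text
time_s: 26.85
tool_pos: [0.72, 0.2911, 0.1528]
ee_rot: [[-0.346, 0.938, -0.023], [0.938, 0.346, -0.011], [-0.002, -0.025, -1.0]]
force: [-0.5, -0.3, -0.4]
width: 0.372
```

```bash
python3 go.py 0.64 0.261 0.07 108.7; python3 - <<'E'
from off import *
s=snap("wrist");cv2.imwrite("pics/w9.png",s["img"][:,:,::-1]);report(s,300)
E
```

```text
t 26.85 pos [0.72   0.2911 0.1528] yaw 110.26 w 0.372 F [-0.5 -0.3 -0.4] j [  34.   41.   21.   -0.  -72. -103.]
shift mm [ -0.3 -83.4  84.9] turn [-1.4  0.1  1.6] shift in final frame [ -2.8 -85.5  82.8]
pad px 363 294 xy 0.7525 0.3451 len 0.030 wid 0.017 ang 55.9
pad px 272 292 xy 0.7783 0.2704 len 0.026 wid 0.014 ang 12.0
pad px 317 130 xy 0.6396 0.2607 len 0.089 wid 0.043 ang 18.8
pad px 150 58 xy 0.6347 0.1231 len 0.089 wid 0.028 ang 177.8
pot px 406 322 xy 0.7606 0.3867 len 0.072 wid 0.014 ang 25.7
pot px 228 321 xy 0.8137 0.2434 len 0.072 wid 0.013 ang 14.9
pot px 317 267 xy 0.7417 0.2982 len 0.077 wid 0.060 ang 20.8
pot px 106 39 xy 0.6337 0.0965 len 0.069 wid 0.061 ang 83.0
```

View pics/w9.png

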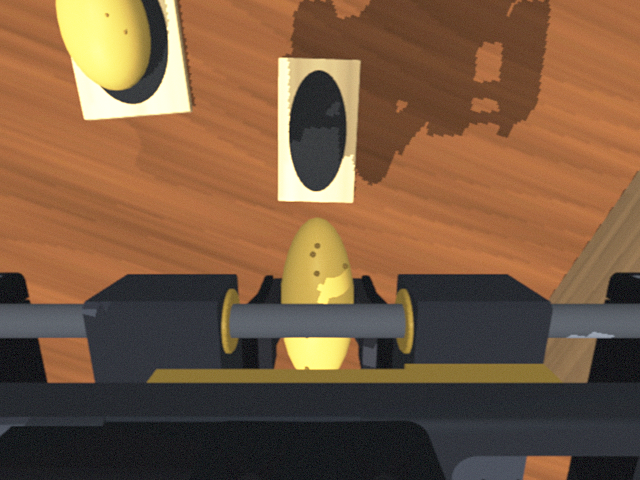

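The finger board is at (317,130), at (0.6397,0.2609) and 18.8°.

drive_tool --rows '[[[0, -0.021, 0.02], [-1.4, 0.1, 1.5], 0.9], [[0, -0.021, 0.02], [0, 0, 0], 0.9], [[0, -0.021, 0.02], [0, 0, 0], 0.9], [[-0.001, -0.021, 0.02], [0, 0, 0], 0.9], [[0, 0, 0], [0, 0, 0], 0.9], [[0, 0, 0], [0, 0, 0], 0.9]]'

```text
time_s: 27.65
tool_pos: [0.6361, 0.2582, 0.0758]
ee_rot: [[-0.323, 0.946, 0.004], [0.946, 0.323, 0.001], [-0.0, 0.005, -1.0]]
force: [0.7, -0.7, -0.4]
width: 0.368
```

```bash
python3 go.py 0.6397 0.2609 0.04 108.8
```

```text
t 27.65 pos [0.6361 0.2582 0.0758] yaw 108.87 w 0.368 F [ 0.7 -0.7 -0.4] j [  36.   36.   -1.    0.  -53. -107.]
shift mm [ 1.4  4.1 35.8] turn [0.3 0.  0.1] shift in final frame [ 1.4  4.3 35.8]
```

drive_tool --rows '[[[0.0014, 0.004, 0.01], [0.3, 0, 0], 0.9], [[0, 0, 0.012], [0, 0, 0], 0.9], [[0, 0, 0.012], [0, 0, 0], 0.9], [[0, 0, 0], [0, 0, 0], 0.9]]'

```text
time_s: 28.15
tool_pos: [0.6418, 0.2618, 0.0404]
ee_rot: [[-0.323, 0.946, 0.002], [0.946, 0.323, 0.001], [0.001, 0.002, -1.0]]
force: [-0.1, -0.4, -1.1]
width: 0.366
```

```bash
python3 go.py 0.6397 0.2609 0.028 108.8
```

```text
t 28.15 pos [0.6418 0.2618 0.0404] yaw 108.86 w 0.366 F [-0.1 -0.4 -1.1] j [  36.   38.   -2.   -0.  -50. -107.]
shift mm [-0.2 -2.3 12.4] turn [ 0.1 -0.   0.1] shift in final frame [-0.2 -2.3 12.4]
```

drive_tool --rows '[[[0, -0.0023, 0.005], [0, 0, 0], 0.9], [[0, 0, 0.004], [0, 0, 0], 0.9], [[0, 0, 0.001], [0, 0, 0], 0.9], [[0, 0, 0], [0, 0, 0], 0.9]]'

```text
time_s: 28.65
tool_pos: [0.6398, 0.2612, 0.0299]
ee_rot: [[-0.324, 0.946, 0.002], [0.946, 0.324, 0.001], [0.0, 0.003, -1.0]]
force: [0.4, -0.2, -0.4]
width: 0.366
```

drive_tool --rows '[[[0, 0, 0.0015], [0, 0, 0], 0.9], [[0, 0, 0], [0, 0, 0], 0.9]]'

```text
time_s: 28.9
tool_pos: [0.64, 0.2614, 0.0288]
ee_rot: [[-0.324, 0.946, 0.003], [0.946, 0.324, 0.002], [0.001, 0.003, -1.0]]
force: [0.4, -0.7, 0.5]
width: 0.372
```

drive_tool --rows '[[[0, 0, 0.0015], [0, 0, 0], 0.9], [[0, 0, 0], [0, 0, 0], 0.9]]'

```text
time_s: 29.15
tool_pos: [0.6401, 0.2614, 0.0274]
ee_rot: [[-0.324, 0.946, 0.003], [0.946, 0.324, 0.002], [0.001, 0.004, -1.0]]
force: [-0.0, 0.2, -0.7]
width: 0.367
```

drive_tool --rows '[[[0, -0.0005, 0.0012], [0, 0, 0], 0.9], [[0, 0, 0], [0, 0, 0], 0.9]]'

```text
time_s: 29.4
tool_pos: [0.6396, 0.2612, 0.0262]
ee_rot: [[-0.324, 0.946, 0.003], [0.946, 0.324, 0.002], [0.001, 0.004, -1.0]]
force: [0.1, -0.4, -0.8]
width: 0.368
```

drive_tool --rows '[[[0, 0, 0.001], [0, 0, 0], 0.9], [[0, 0, 0], [0, 0, 0], 0.9]]'

```text
time_s: 29.65
tool_pos: [0.6399, 0.2614, 0.0259]
ee_rot: [[-0.324, 0.946, 0.004], [0.946, 0.324, 0.002], [0.001, 0.005, -1.0]]
force: [-0.7, -0.5, -1.3]
width: 0.372
```

drive_tool --rows '[[[0, 0, 0.001], [0, 0, 0], 0.9], [[0, 0, 0], [0, 0, 0], 0.9]]'

```text
time_s: 29.9
tool_pos: [0.64, 0.2614, 0.0259]
ee_rot: [[-0.324, 0.946, 0.005], [0.946, 0.324, 0.002], [0.001, 0.005, -1.0]]
force: [-0.2, -0.2, 0.2]
width: 0.368
```

drive_tool --rows '[[[0, 0, 0.002], [0, 0, 0], 0.9], [[0, 0, 0.001], [0, 0, 0], 0.9]]'

```text
time_s: 30.15
tool_pos: [0.6401, 0.2615, 0.0258]
ee_rot: [[-0.325, 0.946, 0.005], [0.946, 0.325, 0.002], [-0.0, 0.005, -1.0]]
force: [-2.0, -1.4, 4.8]
width: 0.369
```

```bash
python3 - <<'E'
from off import *
print(arm.get_obs()["force"])
s=snap("scene");cv2.imwrite("pics/s10.png",cv2.resize(s["img"][300:420,330:490,::-1],None,fx=4,fy=4))
E
```

```text
[-1.97163135 -1.37808924  4.75720434]
```

View pics/s10.png

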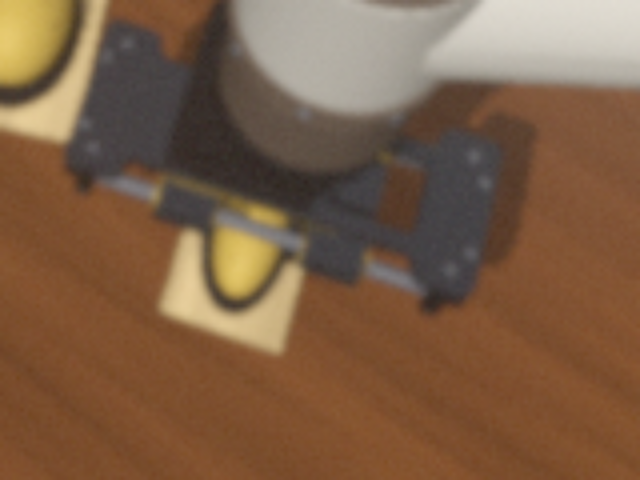

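The 4.8 N upward reading is firm contact, and the potato is over its pad at (240,260). Releasing.

drive_tool --rows '[[[0, 0, -0.0002], [0, 0, 0], 0.9], [[0, 0, 0], [0, 0, 0], 0.58], [[0, 0, 0], [0, 0, 0], 0.45], [[0, 0, 0], [0, 0, 0], 0.2], [[0, 0, 0], [0, 0, 0], 0], [[0, 0, 0], [0, 0, 0], 0], [[0, 0, -0.02], [0, 0, 0], 0], [[0, 0, -0.04], [0, 0, 0], 0], [[0, 0, -0.05], [0, 0, 0], 0], [[0, 0, -0.03], [0, 0, 0], 0], [[0, 0, 0], [0, 0, 0], 0]]'

```text
time_s: 31.58
tool_pos: [0.6406, 0.2615, 0.1751]
ee_rot: [[-0.326, 0.945, 0.01], [0.946, 0.326, 0.003], [-0.0, 0.011, -1.0]]
force: [0.8, 0.2, -1.1]
width: 0.996
```

```bash
python3 go.py 0.535 0.305 0.17 108.8; python3 - <<'E'
from off import *
s=snap("wrist");cv2.imwrite("pics/w11.png",s["img"][:,:,::-1]);report(s,300)
E
```

```text
t 31.575 pos [0.6406 0.2615 0.1751] yaw 109.00 w 0.996 F [ 0.8  0.2 -1.1] j [  36.   31.    5.    0.  -64. -107.]
shift mm [ 75.5 -85.7   4.2] turn [0.6 0.  0.2] shift in final frame [ 75.2 -85.9   5.1]
pad px 138 470 xy 0.9628 0.1643 len 0.099 wid 0.032 ang 103.7
pad px 33 470 xy 1.0010 0.0548 len 0.061 wid 0.037 ang 115.0
pad px 438 353 xy 0.7230 0.4163 len 0.049 wid 0.019 ang 55.7
pad px 191 354 xy 0.8039 0.1849 len 0.047 wid 0.029 ang 0.1
pad px 421 294 xy 0.6699 0.3756 len 0.037 wid 0.023 ang 73.3
pad px 212 295 xy 0.7355 0.1884 len 0.038 wid 0.023 ang 139.0
pad px 316 198 xy 0.6172 0.2516 len 0.062 wid 0.052 ang 148.8
pad px 166 144 xy 0.6171 0.1177 len 0.112 wid 0.033 ang 22.9
pot px 525 321 xy 0.6611 0.4735 len 0.083 wid 0.030 ang 34.6
pot px 109 321 xy 0.7880 0.1062 len 0.083 wid 0.030 ang 3.4
pot px 317 230 xy 0.6419 0.2617 len 0.081 wid 0.034 ang 19.0
pot px 129 147 xy 0.6270 0.0934 len 0.088 wid 0.063 ang 25.4
pot px 417 18 xy 0.4622 0.2792 len 0.040 wid 0.029 ang 113.1
```

View pics/w11.png

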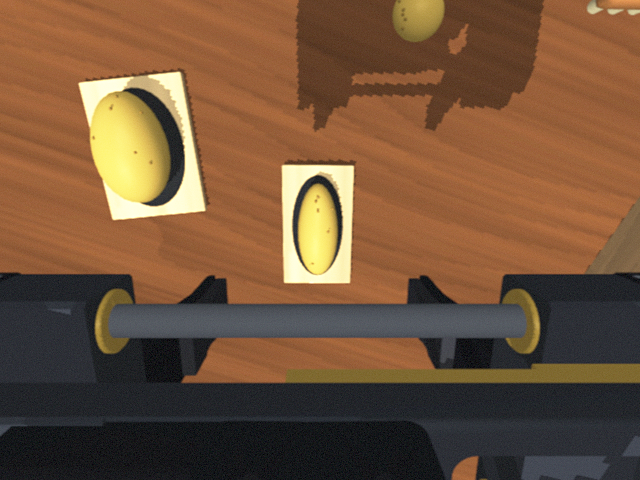

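The finger potato is centred on its pad at (318,226). Now the small potato, at (418,14).

drive_tool --rows '[[[0.023, -0.026, 0.001], [0.6, 0, 0.2], 0], [[0.025, -0.028, 0.001], [0, 0, 0], 0], [[0.022, -0.026, 0], [0, 0, 0], 0], [[0, 0, 0], [0, 0, 0], 0], [[0, 0, 0], [0, 0, 0], 0]]'

```text
time_s: 32.25
tool_pos: [0.5364, 0.3001, 0.1657]
ee_rot: [[-0.32, 0.947, -0.011], [0.947, 0.32, -0.007], [-0.003, -0.013, -1.0]]
force: [-0.1, -0.6, 0.7]
width: 1.001
```

```bash
python3 go.py 0.457 0.278 0.1 108.8; python3 - <<'E'
from off import *
s=snap("wrist");cv2.imwrite("pics/w12.png",s["img"][:,:,::-1]);report(s,300)
E
```

```text
t 32.25 pos [0.5364 0.3001 0.1657] yaw 108.65 w 1.001 F [-0.1 -0.6  0.7] j [  44.   25.   -6.   -0.  -60. -115.]
shift mm [  4.7 -81.5  66.7] turn [-0.7  0.2 -0.1] shift in final frame [  4.7 -82.3  65.7]
pad px 240 438 xy 0.7633 0.2933 len 0.034 wid 0.024 ang 39.1
pad px 440 353 xy 0.6099 0.4474 len 0.049 wid 0.023 ang 62.6
pad px 191 354 xy 0.6868 0.2231 len 0.045 wid 0.027 ang 175.8
pad px 422 294 xy 0.5596 0.4079 len 0.038 wid 0.021 ang 76.2
pad px 226 292 xy 0.6159 0.2376 len 0.070 wid 0.025 ang 117.3
pot px 241 352 xy 0.6624 0.2680 len 0.036 wid 0.034 ang 8.2
pot px 525 321 xy 0.5517 0.5014 len 0.079 wid 0.029 ang 33.5
pot px 109 321 xy 0.6724 0.1470 len 0.080 wid 0.029 ang 3.8
pot px 52 246 xy 0.6188 0.0873 len 0.072 wid 0.059 ang 111.6
pot px 324 135 xy 0.4577 0.2785 len 0.037 wid 0.037 ang 12.8
```

View pics/w12.png

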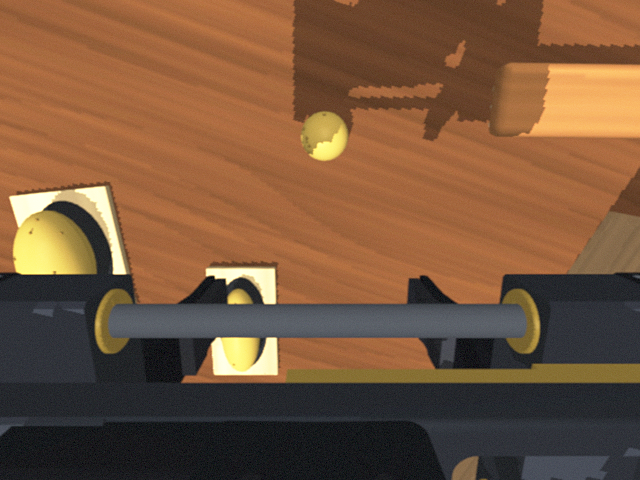

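The small potato is at (324,135), i.e. (0.4577,0.2785). The brush end is about 140 mm away, which is clear.

drive_tool --rows '[[[0.001, -0.02, 0.017], [-0.7, 0.2, 0], 0], [[0.001, -0.021, 0.017], [0, 0, 0], 0], [[0.001, -0.02, 0.017], [0, 0, 0], 0], [[0.001, -0.02, 0.017], [0, 0, 0], 0], [[0, 0, 0], [0, 0, 0], 0]]'

```text
time_s: 32.92
tool_pos: [0.4604, 0.2752, 0.0941]
ee_rot: [[-0.313, 0.95, -0.001], [0.95, 0.313, -0.001], [-0.001, -0.001, -1.0]]
force: [0.5, -0.2, 1.3]
width: 0.998
```

```bash
python3 go.py 0.4577 0.2785 0.05 108.8
```

```text
t 32.925 pos [0.4604 0.2752 0.0941] yaw 108.26 w 0.998 F [ 0.5 -0.2  1.3] j [  48.   22.  -23.    0.  -45. -120.]
shift mm [ 4.  -1.5 44.1] turn [-0.1  0.  -0.5] shift in final frame [ 4.  -1.5 44.1]
```

drive_tool --rows '[[[0.004, -0.0015, 0.015], [0, 0, -0.5], 0], [[0, 0, 0.027], [0, 0, 0], 0], [[0, 0, 0], [0, 0, 0], 0]]'

```text
time_s: 33.3
tool_pos: [0.4614, 0.2805, 0.0513]
ee_rot: [[-0.321, 0.947, 0.003], [0.947, 0.321, 0.002], [0.001, 0.004, -1.0]]
force: [0.2, 0.5, 0.1]
width: 1.003
```

```bash
python3 go.py 0.4577 0.2785 0.016 108.8
```

```text
t 33.3 pos [0.4614 0.2805 0.0513] yaw 108.74 w 1.003 F [0.2 0.5 0.1] j [  49.   26.  -25.    0.  -39. -120.]
shift mm [-0.8 -4.2 35.2] turn [ 0.2 -0.1 -0.1] shift in final frame [-0.7 -4.1 35.3]
```

drive_tool --rows '[[[-0.0008, -0.004, 0.008], [0.2, 0, 0], 0], [[0, 0, 0.013], [0, 0, 0], 0], [[0, 0, 0.01], [0, 0, 0], 0], [[0, 0, 0], [0, 0, 0], 0]]'

```text
time_s: 33.8
tool_pos: [0.4594, 0.2797, 0.0196]
ee_rot: [[-0.321, 0.947, 0.002], [0.947, 0.321, 0.003], [0.002, 0.003, -1.0]]
force: [-1.4, -0.8, 0.2]
width: 0.999
```

```bash
python3 go.py 0.4577 0.2785 0.016 108.8
```

```text
t 33.8 pos [0.4594 0.2797 0.0196] yaw 108.75 w 0.999 F [-1.4 -0.8  0.2] j [  49.   29.  -26.   -0.  -35. -120.]
shift mm [-0.6 -2.   3.6] turn [ 0.2 -0.1 -0.1] shift in final frame [-0.6 -2.   3.6]
```

drive_tool --rows '[[[-0.0006, -0.002, 0.0036], [0.2, 0, 0], 0], [[0, 0, 0], [0, 0, 0], 0], [[0, 0, 0.0005], [0, 0, 0], 0.4], [[0, 0, 0], [0, 0, 0], 0.55], [[0, 0, 0], [0, 0, 0], 0.9], [[0, 0, 0], [0, 0, 0], 0.9], [[0, 0, 0], [0, 0, 0], 0.9], [[0, 0, 0], [0, 0, 0], 0.9]]' --newtons 12

```text
time_s: 34.8
tool_pos: [0.4583, 0.2791, 0.0164]
ee_rot: [[-0.322, 0.947, 0.001], [0.947, 0.322, 0.004], [0.004, 0.002, -1.0]]
force: [-0.2, 0.3, 0.1]
width: 0.417
```

```bash
python3 go.py 0.437 -0.098 0.12 108.8
```

```text
t 34.8 pos [0.4583 0.2791 0.0164] yaw 108.77 w 0.417 F [-0.2  0.3  0.1] j [  49.   29.  -27.   -0.  -35. -120.]
shift mm [-349.8 -141.3 -105.1] turn [ 0.1 -0.2 -0. ] shift in final frame [-350.1 -141.7 -103.6]
```

drive_tool --rows '[[[0, 0, -0.015], [0, 0, 0], 0.9], [[0, 0, -0.03], [0, 0, 0], 0.9], [[0, 0, -0.04], [0, 0, 0], 0.9], [[0, 0, -0.04], [0, 0, 0], 0.9], [[0, 0, -0.02], [0, 0, 0], 0.9], [[0, 0, 0], [0, 0, 0], 0.9]]'

```text
time_s: 35.55
tool_pos: [0.4584, 0.2785, 0.1707]
ee_rot: [[-0.322, 0.947, 0.003], [0.947, 0.322, 0.006], [0.005, 0.005, -1.0]]
force: [-0.2, 0.3, -1.0]
width: 0.418
```

```bash
python3 go.py 0.522 -0.069 0.16 108.8
```

```text
t 35.55 pos [0.4584 0.2785 0.1707] yaw 108.80 w 0.418 F [-0.2  0.3 -1. ] j [  49.   17.  -18.   -0.  -55. -120.]
shift mm [-349.5  -51.8    8.8] turn [ 0.3 -0.3 -0. ] shift in final frame [-349.5  -51.8   10.7]
```

drive_tool --rows '[[[-0.038, -0.006, 0], [0.3, -0.3, 0], 0.9], [[-0.039, -0.006, 0], [0, 0, 0], 0.9], [[-0.039, -0.006, 0], [0, 0, 0], 0.9], [[-0.039, -0.006, 0], [0, 0, 0], 0.9], [[-0.039, -0.006, 0], [0, 0, 0], 0.9], [[-0.039, -0.006, 0], [0, 0, 0], 0.9], [[-0.039, -0.006, 0], [0, 0, 0], 0.9], [[-0.039, -0.006, 0], [0, 0, 0], 0.9], [[-0.039, -0.004, 0], [0, 0, 0], 0.9], [[0, 0, 0], [0, 0, 0], 0.9], [[0, 0, 0], [0, 0, 0], 0.9]]'

```text
time_s: 36.92
tool_pos: [0.5168, -0.0813, 0.1618]
ee_rot: [[-0.322, 0.947, -0.017], [0.947, 0.322, -0.004], [0.002, -0.018, -1.0]]
force: [-0.2, 0.2, -0.8]
width: 0.417
```

```bash
python3 go.py 0.437 -0.098 0.07 108.8; python3 - <<'E'
from off import *
s=snap("wrist");cv2.imwrite("pics/w13.png",s["img"][:,:,::-1]);report(s,300)
for dy in(-.004,0,.004):print(dy,top(s,.019,.019,.015,.017,-.0014,dy))
E
```

```text
t 36.925 pos [ 0.5168 -0.0813  0.1618] yaw 108.79 w 0.417 F [-0.2  0.2 -0.8] j [  9.  17. -19.   0. -55. -80.]
shift mm [  9.7 -79.3  93.3] turn [-1.  -0.1 -0. ] shift in final frame [  9.9 -81.   91.8]
pad px 368 292 xy 0.5518 -0.0208 len 0.030 wid 0.018 ang 58.9
pad px 267 291 xy 0.5803 -0.1075 len 0.029 wid 0.018 ang 172.5
pad px 330 138 xy 0.4371 -0.0975 len 0.047 wid 0.047 ang 16.7
pot px 316 341 xy 0.6069 -0.0514 len 0.044 wid 0.010 ang 110.0
pot px 415 321 xy 0.5615 0.0254 len 0.076 wid 0.015 ang 24.7
pot px 219 321 xy 0.6175 -0.1387 len 0.076 wid 0.015 ang 12.8
pot px 317 286 xy 0.5575 -0.0675 len 0.072 wid 0.038 ang 108.8
-0.004 257.43573045305004
0 266.14116451053434
0.004 274.7125269197765
```

View pics/w13.png

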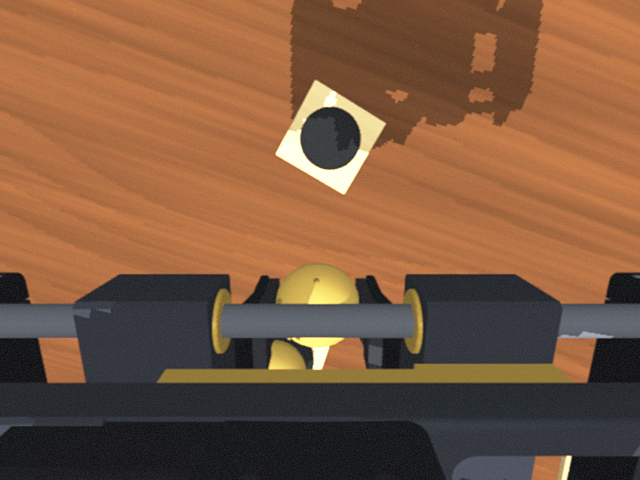

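The small board is at (330,138), i.e. (0.437,-0.0975), and the potato is held centred with its top at row 264. Lowering.

drive_tool --rows '[[[0.002, -0.02, 0.022], [-1, 0, 0], 0.9], [[0.002, -0.02, 0.022], [0, 0, 0], 0.9], [[0.002, -0.02, 0.022], [0, 0, 0], 0.9], [[0.002, -0.019, 0.022], [0, 0, 0], 0.9], [[0, 0, 0], [0, 0, 0], 0.9], [[0, 0, 0], [0, 0, 0], 0.9]]'

```text
time_s: 37.72
tool_pos: [0.4387, -0.0939, 0.0732]
ee_rot: [[-0.333, 0.943, 0.004], [0.943, 0.333, 0.002], [0.001, 0.004, -1.0]]
force: [0.2, -1.5, -0.0]
width: 0.413
```

```bash
python3 go.py 0.4375 -0.0973 0.036 108.8
```

```text
t 37.725 pos [ 0.4387 -0.0939  0.0732] yaw 109.46 w 0.413 F [ 0.2 -1.5 -0. ] j [  9.  17. -36.  -0. -37. -79.]
shift mm [-2.9 -2.4 37.2] turn [ 0.2 -0.1  0.7] shift in final frame [-2.9 -2.2 37.2]
```

drive_tool --rows '[[[-0.0029, -0.0024, 0.011], [0.2, 0, 0.6], 0.9], [[0, 0, 0.013], [0, 0, 0], 0.9], [[0, 0, 0.011], [0, 0, 0], 0.9], [[0, 0, 0], [0, 0, 0], 0.9]]'

```text
time_s: 38.22
tool_pos: [0.4403, -0.0968, 0.037]
ee_rot: [[-0.324, 0.946, 0.004], [0.946, 0.324, 0.001], [-0.0, 0.004, -1.0]]
force: [0.2, -0.2, -0.9]
width: 0.416
```

```bash
python3 go.py 0.4375 -0.0973 0.0265 108.8
```

```text
t 38.225 pos [ 0.4403 -0.0968  0.037 ] yaw 108.89 w 0.416 F [ 0.2 -0.2 -0.9] j [  8.  21. -38.  -0. -31. -79.]
shift mm [ 0.4 -2.9 10.5] turn [0.2 0.  0.1] shift in final frame [ 0.4 -2.9 10.5]
```

drive_tool --rows '[[[0.0004, -0.0029, 0.005], [0.2, 0, 0], 0.9], [[0, 0, 0.004], [0, 0, 0], 0.9], [[0, 0, 0.001], [0, 0, 0], 0.9], [[0, 0, 0], [0, 0, 0], 0.9]]'

```text
time_s: 38.72
tool_pos: [0.4377, -0.0974, 0.0265]
ee_rot: [[-0.324, 0.946, 0.001], [0.946, 0.324, 0.0], [-0.0, 0.001, -1.0]]
force: [-0.0, -0.5, -0.0]
width: 0.414
```

drive_tool --rows '[[[0, 0, 0.0015], [0, 0, 0], 0.9], [[0, 0, 0], [0, 0, 0], 0.9]]'

```text
time_s: 38.98
tool_pos: [0.4379, -0.0974, 0.0252]
ee_rot: [[-0.324, 0.946, 0.002], [0.946, 0.324, 0.0], [-0.001, 0.002, -1.0]]
force: [0.6, -0.1, -0.1]
width: 0.416
```

drive_tool --rows '[[[0, 0, 0.0012], [0, 0, 0], 0.9], [[0, 0, 0], [0, 0, 0], 0.9]]'

```text
time_s: 39.22
tool_pos: [0.4381, -0.0974, 0.024]
ee_rot: [[-0.324, 0.946, 0.002], [0.946, 0.324, 0.0], [-0.001, 0.002, -1.0]]
force: [0.3, -0.2, -1.0]
width: 0.414
```

drive_tool --rows '[[[0, 0, 0.001], [0, 0, 0], 0.9], [[0, 0, 0], [0, 0, 0], 0.9]]'

```text
time_s: 39.48
tool_pos: [0.4382, -0.0974, 0.0234]
ee_rot: [[-0.324, 0.946, 0.003], [0.946, 0.324, 0.0], [-0.001, 0.003, -1.0]]
force: [-1.8, -0.2, 1.7]
width: 0.415
```

drive_tool --rows '[[[0, 0, 0.001], [0, 0, 0], 0.9]]'

```text
time_s: 39.6
tool_pos: [0.4383, -0.0974, 0.0231]
ee_rot: [[-0.325, 0.946, 0.003], [0.946, 0.325, -0.0], [-0.001, 0.003, -1.0]]
force: [-4.2, 1.3, 15.1]
width: 0.415
```

drive_tool --rows '[[[0, 0, 0.001], [0, 0, 0], 0.9]]'

```text
time_s: 39.72
tool_pos: [0.4383, -0.0974, 0.0231]
ee_rot: [[-0.325, 0.946, 0.003], [0.946, 0.325, -0.0], [-0.001, 0.002, -1.0]]
force: [-3.8, 1.9, 14.4]
width: 0.421
```

Contact confirmed. I'll relieve the press slightly, release and rise.

drive_tool --rows '[[[0, 0, 0], [0, 0, 0], 0.9], [[0, 0, 0], [0, 0, 0], 0.54], [[0, 0, 0], [0, 0, 0], 0.45], [[0, 0, 0], [0, 0, 0], 0.2], [[0, 0, 0], [0, 0, 0], 0], [[0, 0, 0], [0, 0, 0], 0], [[0, 0, -0.02], [0, 0, 0], 0], [[0, 0, -0.05], [0, 0, 0], 0], [[0, 0, -0.05], [0, 0, 0], 0], [[0, 0, -0.04], [0, 0, 0], 0], [[0, 0, 0], [0, 0, 0], 0]]'

```text
time_s: 41.1
tool_pos: [0.4376, -0.0975, 0.1873]
ee_rot: [[-0.325, 0.946, 0.001], [0.946, 0.325, -0.001], [-0.001, 0.0, -1.0]]
force: [-0.9, -0.7, -1.3]
width: 0.996
```

```bash
python3 go.py 0.735 -0.045 0.18 108.8; python3 - <<'E'
from off import *
s=snap("wrist");cv2.imwrite("pics/w14.png",s["img"][:,:,::-1]);report(s,300)
E
```

```text
t 41.1 pos [ 0.4376 -0.0975  0.1873] yaw 108.96 w 0.996 F [-0.9 -0.7 -1.3] j [  8.   7. -28.   0. -55. -79.]
shift mm [-47.  298.3   7.4] turn [0.  0.1 0.2] shift in final frame [-46.2 298.4   7.3]
pad px 235 465 xy 0.7277 -0.0954 len 0.065 wid 0.045 ang 81.1
pad px 436 352 xy 0.5227 0.0608 len 0.049 wid 0.020 ang 52.6
pad px 191 354 xy 0.6069 -0.1771 len 0.048 wid 0.029 ang 1.5
pad px 421 294 xy 0.4686 0.0210 len 0.041 wid 0.023 ang 77.4
pad px 212 294 xy 0.5353 -0.1735 len 0.038 wid 0.024 ang 142.0
pad px 321 212 xy 0.4239 -0.0994 len 0.057 wid 0.027 ang 97.2
pot px 525 321 xy 0.4598 0.1222 len 0.086 wid 0.031 ang 34.2
pot px 109 321 xy 0.5915 -0.2585 len 0.086 wid 0.031 ang 3.7
pot px 317 230 xy 0.4393 -0.0977 len 0.039 wid 0.038 ang 9.2
```

View pics/w14.png

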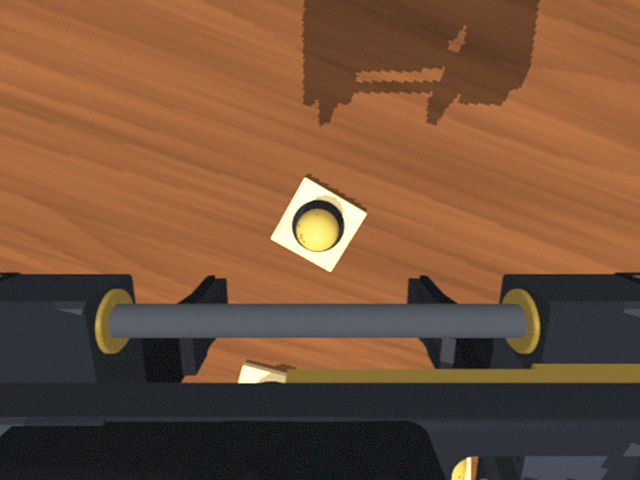

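The small potato is centred on its pad at (318,229). Last, a closer look at the large one.

drive_tool --rows '[[[-0.005, 0.037, -0.003], [0, 0, 0], 0], [[-0.006, 0.038, -0.003], [0, 0, 0], 0], [[-0.006, 0.038, -0.003], [0, 0, 0], 0], [[-0.006, 0.038, -0.003], [0, 0, 0], 0], [[-0.006, 0.038, -0.003], [0, 0, 0], 0], [[-0.006, 0.038, -0.003], [0, 0, 0], 0], [[-0.006, 0.036, 0], [0, 0, 0], 0], [[0, 0, 0], [0, 0, 0], 0], [[0, 0, 0], [0, 0, 0], 0]]'

```text
time_s: 42.28
tool_pos: [0.6971, -0.05, 0.18]
ee_rot: [[-0.322, 0.946, -0.037], [0.947, 0.322, -0.001], [0.011, -0.036, -0.999]]
force: [0.4, 0.9, -0.8]
width: 0.997
```

```bash
python3 go.py 0.735 -0.045 0.18 108.8; cat > hull.py <<'E'
from off import *
# predicted blob centroid in image for potato centred at board, vs seen
def pred(s,c,ang,a,b,hl,hu,zw):
    U,V=np.meshgrid(np.linspace(0,2*np.pi,120),np.linspace(-np.pi/2,np.pi/2,90))
    X=a*np.cos(V)*np.cos(U);Y=b*np.cos(V)*np.sin(U);Z=.007+zw+np.where(V>0,hu,hl)*np.sin(V);Z=np.maximum(Z,.007)
    t=np.radians(ang);P=np.stack([c[0]+X*np.cos(t)-Y*np.sin(t),c[1]+X*np.sin(t)+Y*np.cos(t),Z],-1).reshape(-1,3)
    q=np.array([proj(s,p) for p in P],np.float32)
    h=cv2.convexHull(q);M=cv2.moments(h);return np.array([M["m10"],M["m01"]])/M["m00"]
B={"large":((.6415,-.079),0,.029,.029,.022,.026,.022),"oval":((.6242,.1),24.2,.043,.028,.021,.025,.021),
"finger":((.6397,.2608),18.8,.04,.017,.014,.016,.014),"small":((.4371,-.0975),0,.019,.019,.015,.017,.015)}
def check(s,amin):
    bl=blobs(s,"pot",amin,30000)
    for n,b in B.items():
        p=pred(s,*b)
        m=min(bl,key=lambda k:np.hypot(k[0]-p[0],k[1]-p[1]))
        z=.007+b[-1]
        print(n,"pred",p.round(1),"seen",np.round(m[:2],1),"off mm",((ray(s,m[0],m[1],z)-ray(s,*p,z))[:2]*1e3).round(1))
E
python3 - <<'E'
from hull import *
s=snap("wrist");cv2.imwrite("pics/w15.png",s["img"][:,:,::-1]);report(s,300);check(s,300)
E
```

```text
t 42.275 pos [ 0.6971 -0.05    0.18  ] yaw 108.76 w 0.997 F [ 0.4  0.9 -0.8] j [  9.  32.  10.  -0. -69. -80.]
shift mm [-7.5 37.4 -1.5] turn [-2.1 -0.6 -0. ] shift in final frame [-7.5 37.5 -0. ]
pad px 112 473 xy 1.0116 -0.1724 len 0.083 wid 0.019 ang 112.3
pad px 33 469 xy 1.0336 -0.2527 len 0.080 wid 0.031 ang 112.7
pad px 438 347 xy 0.7659 0.1016 len 0.034 wid 0.033 ang 4.2
pad px 192 353 xy 0.8492 -0.1270 len 0.047 wid 0.027 ang 175.0
pad px 421 295 xy 0.7202 0.0649 len 0.039 wid 0.023 ang 73.7
pad px 211 295 xy 0.7844 -0.1249 len 0.040 wid 0.022 ang 137.9
pad px 477 204 xy 0.6253 0.0797 len 0.109 wid 0.032 ang 15.5
pot px 525 321 xy 0.7114 0.1636 len 0.081 wid 0.030 ang 33.2
pot px 109 321 xy 0.8354 -0.2062 len 0.080 wid 0.030 ang 4.7
pot px 510 214 xy 0.6240 0.1065 len 0.089 wid 0.064 ang 27.1
pot px 302 166 xy 0.6429 -0.0802 len 0.060 wid 0.060 ang 170.3
large pred [303.8 164.6] seen [302.3 165.7] off mm [ 1.2 -0.8]
oval pred [511.  213.8] seen [510.2 214. ] off mm [ 0.4 -0.6]
finger pred [658.3 285.2] seen [524.9 321.1] off mm [  71.1 -101. ]
small pred [ 369.2 -119.4] seen [302.3 165.7] off mm [206.3  17.4]
```

View pics/w15.png

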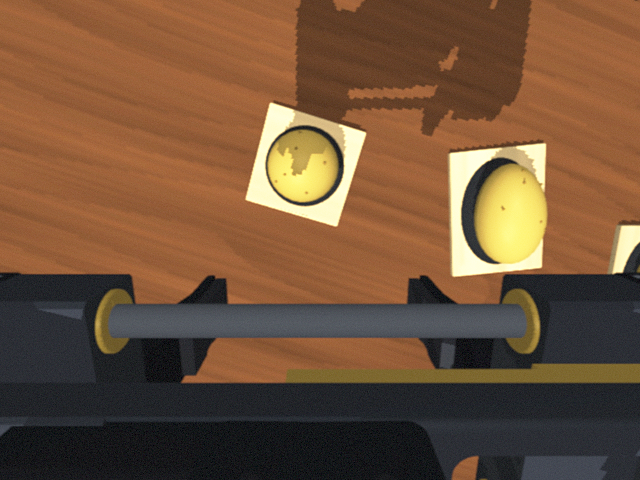

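The large potato at (302,166) and the oval at (510,214) are both within 1.5 mm of pad centre. One last scene check before handing in.

```bash
python3 - <<'E'
from hull import *
s=snap("scene");cv2.imwrite("pics/s16.png",s["img"][:,:,::-1]);check(s,60)
E
```

```text
large pred [267.6 261.6] seen [264.6 265.9] off mm [12.5  2.1]
oval pred [334.7 302.2] seen [334.5 302.6] off mm [1.  0.3]
finger pred [392.5 355. ] seen [392.8 355.8] off mm [1.  1.2]
small pred [318.2 203.1] seen [264.6 265.9] off mm [214.7  17.3]
```

View pics/s16.png

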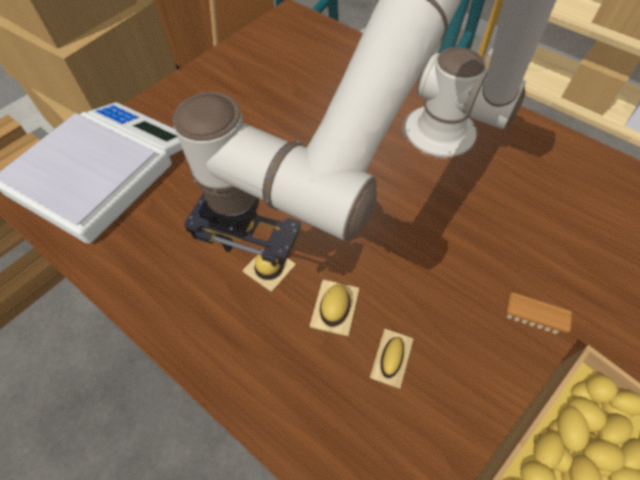

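The scene shows the oval and finger potatoes centred, the large one partly hidden by the gripper, and the brush where it was at the start. Handing in.

```bash
python3 - <<'E'
from station import arm
print(arm.hand_in(), arm.get_obs()["time_s"])
E
```

```text
the job is handed in; nothing more can be done
the job is handed in; nothing more can be done
```

All four potatoes are on their matching pads, set down under force feedback, and the job was handed in at about 42 s of the 106 s allowed.

| Potato | Last position check |
|---|---|
| Large | within about 1.5 mm of pad centre (wrist view) |
| Oval | within about 1 mm (wrist and scene views), angle within about 1° when last measured |
| Finger | about 1.5 mm (scene view), angle within about 1° when last measured |
| Small | about 1 mm (wrist view right after release) |

- **Contact forces:** The small potato was pressed briefly to about 15 N before release. The finger potato settled about 2–3 mm in the grip while being lifted, but it still landed flat and centred.
- **Checks that disagreed:** In the final scene picture the arm or gripper hid most of the large potato, and hid the small potato and the mug. The 12 mm offset printed there for the large one comes from that, as does the meaningless value for the small one. The top camera also read about 2 mm off from the other two, so I relied on the wrist and scene views.
- **Bystanders:** The brush is where it was at the start. I never moved near the mug, but it was hidden in the last picture, so I could not confirm its position then.

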